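# Load the sloped kitting rack in assembly order

### The arm

A 6-joint arm with a two-finger parallel gripper is mounted at the origin on the work surface. World frame = base frame: x ahead of the robot, y to its left, z up, the work surface at z = 0. Lengths are in m, angles in rad, forces in N, time in s.
With the tool pointing down it reaches from about 0.425 to 0.95 m from the base axis. Payload 14.7 kg.
Tool frame: the origin (TCP) lies between the finger pads; the fingertips stand 25 mm ahead of it and the grasp point (between the pads) lies 6 mm ahead of it (robot.finger_overhang is the distance from the TCP to the fingertips, in m); y points along the fingers, x is the direction in which the jaws open and shut, and the axes are right-handed (so a half turn about y gives the same grasp; the last joint's range is limited). The gripper opens to 85 mm and grips with 20 to 120 N. Pads are 22 mm wide; open, the fingers measure 114 mm over their backs; the gripper's body (76 mm by 85 mm) begins 54 mm behind the grasp point. The pads swing forward as they close: fully open they stand 13 mm farther back than shut.
Start: joints at [1.111, 0.48, 1.596, -0, 1.065, -0.047], TCP at [0.261, 0.595, 0.256] pointing down, gripper open.
Joint ranges: [-2.75, 2.75], [-0.82, 2.05], [0.23, 2.67], [-1.56, 4.7], [0.09, 2.69], [-2.92, 2.92]. Speed limits (rad/s): [1.89, 1.89, 2.39, 3.01, 3.01, 3.01].

### API

Orientations are given as a 3x3 rotation matrix whose columns are the frame's x, y, z axes.
In Python, from cell import robot, imaging, job, spotter gives the robot as it stands.
- The arm moves only by the shell command python3 -m handwheel 'ROWS' [FORCE]. ROWS is JSON, one flat list of numbers, 7 for each row, row after row: the shift along the tool's x, y, z in cm, then the turn, a rotation vector about the tool's x, y, z in degrees, then the opening, from 0 (shut) to 1 (fully open). A call has 1 to 12 rows; each row is the pose to reach, as a shift and turn from the pose commanded when the call began, along the tool's axes at that moment; what a row does not reach only later rows make up. A row lasts 1/8 s, in which the tool goes at most 62.5 mm and 10.7 degrees, less where a joint would pass 70% of its speed; a pose out of reach is approached as far as the arm can. A call with a gripper value outside its range is refused whole. The fingers move at their own pace and stop on an object; FORCE is the grip in N (left out, the last holds). Time passes only in rows, so rows that repeat a pose let the fingers close. It gives the time, the measured TCP pose, the force and the opening at its end, in the units of the state.
- robot.observe(): the state, without advancing time (a new reading comes with each control period).
- imaging.grab_frame(name): name is "scene" or "top" or "wrist"; returns the picture (420x560x3 uint8, red, green, blue); there is no depth.
- imaging.calibration(name): a dict with "fx", "fy", "cx", "cy" (pixels), "extrinsics" (4x4, takes a point from world to camera coordinates). Camera axes: x right, y down, z forward; pixel columns grow to the right and rows downward; lengths in m; the calibration is good to about 2 mm. The wrist camera is an equidistant fisheye: a pixel r from the principal point sees the ray r / f radians off the axis. A picture is of the moment at which its call begins: read the wrist's pose just before it. calibration takes no time and is no camera call; for the wrist camera it gives the pose at the moment of the call.
- job.hand_in(): hands the job in, once; it reports no verdict.
Trained networks look in the newest picture that a camera, given by its name, has taken for a name from the list of things; names that differ only in an ending like _2 or _b are one class to them, and where a whole thing is asked for, a point or a joint stands for the part that bears it (a point fixed in the world has none). Each returns a list of dicts, best first, with "p" (0 to 1); they miss things now and then, are a little off and sometimes report something else, mostly with a low value. They report only what shows in the picture. A call takes as long as a camera call. They do not tell look-alikes from the thing itself.
- spotter.find_in(camera, thing): "box" ([left, top, right, bottom] in pixels, round what is visible of it).
The state is a dict: "time": time; "qpos": joint angles; "joint_vel": joint speeds; "joint_torque": joint torques, N m; "tool_pos": TCP position; "ee_rot": TCP orientation; "contact_force": force on the tool from outside, world axes, zero at the start; "wrist_torque": the same for the moment, N m; "width": finger opening in m.
Only numpy, scipy, OpenCV 4.12 (cv2) and the standard library are available. Lean on these libraries where they do the work, as an engineer would, in place of code of your own. Each camera call takes 0.05 s, during which the arm holds its last target.

### The job

Load the three brass parts into the sloped wooden rack in assembly order: first the toothed gear barrel into the pocket whose tag has one stud, then the stepped pulley into the pocket with two studs, then the plain flywheel into the pocket with three studs. Do not drop them in: each part must be flat on the floor of its pocket, square to the slope, before you let go of it. Leave the washer, O-ring, oil bottle and screwdriver where they are.

Things in the scene. Friction and masses are not known exactly. Their poses are not given: they have to be found in the camera images.
- gear_barrel: gear barrel: brass toothed wheel with 14 coarse teeth, 48 mm over the teeth, 10 mm thick, with a plain 20 mm barrel on it up to 26 mm; about 0.2 kg. On its axis a smooth round steel shaft, 12 mm in diameter, from 26 to 66 mm above the underside: the place to grip. Loose, upright on the bench at the start. Origin: centre of the underside; z up the shaft.
- step_pulley: stepped pulley: brass, three plain round steps of 48 mm (up to 10 mm), 36 mm (to 18 mm) and 24 mm (to 26 mm); about 0.2 kg. On its axis a smooth round steel shaft, 12 mm in diameter, from 26 to 66 mm above the underside: the place to grip. Loose, upright on the bench at the start. Origin: centre of the underside; z up the shaft.
- flywheel: flywheel: plain brass drum 48 mm in diameter, 26 mm high; about 0.36 kg. On its axis a smooth round steel shaft, 12 mm in diameter, from 26 to 66 mm above the underside: the place to grip. Loose, upright on the bench at the start. Origin: centre of the underside; z up the shaft.
- rack: fixed wooden rack, 290 mm wide (y): a plate sloping 30 degrees, low edge towards the robot, with three equal pockets in a row, and behind it a dark ledge 60 mm high carrying three tags (10 mm high). Origin: bench level, 13 mm in +x of the middle pocket's floor centre; x points up the slope. Which tag is behind which pocket varies
- pocket1 (a point): centre of the flat floor of the pocket in front (robot's side) of the tag with one raised black stud. z: the pocket's axis, square to the plate, out of the pocket, 30 degrees from vertical leaning towards the robot; x up the slope; y along the row. Pocket 54 mm square, 18 mm deep; pockets 95 mm apart
- pocket2 (a point): centre of the flat floor of the pocket in front (robot's side) of the tag with two raised black studs. z: the pocket's axis, square to the plate, out of the pocket, 30 degrees from vertical leaning towards the robot; x up the slope; y along the row. Pocket 54 mm square, 18 mm deep; pockets 95 mm apart
- pocket3 (a point): centre of the flat floor of the pocket in front (robot's side) of the tag with three raised black studs. z: the pocket's axis, square to the plate, out of the pocket, 30 degrees from vertical leaning towards the robot; x up the slope; y along the row. Pocket 54 mm square, 18 mm deep; pockets 95 mm apart
- washer: bystander: plain thick brass washer lying flat among the parts, 44 mm in diameter, 8 mm thick, no shaft. Origin: centre of the underside
- o_ring: bystander: black rubber O-ring lying flat, 64 mm in diameter, 6 mm thick. Origin: centre of the underside
- oil_bottle: bystander: small white oil bottle with black cap, 36 mm in diameter, 85 mm high, standing. Origin: centre of the underside
- screwdriver: bystander: screwdriver with a red handle, lying flat, under 40 mm high. Origin: on its underside
Mind the look-alikes: they are no part of the job. What is shaped like the gear_barrel but purple is not meant.

How it is judged:
On the way, in this order (a step that is already met when the one before it is completed fails the run):
1. the gear barrel is on the floor of the one-stud pocket, square to it, while still held in the fingers (z of gear_barrel in the frame of pocket1 between -0.004 and 0.005 m and angle between the z axis of gear_barrel and the z axis of pocket1, either way round below 0.14 rad and x of gear_barrel in the frame of pocket1 between -0.006 and 0.006 m and y of gear_barrel in the frame of pocket1 between -0.006 and 0.006 m and contact force between gear_barrel and the fingers above 0.5 N), for 0.1 s.
2. the stepped pulley is on the floor of the two-stud pocket, square to it, while still held in the fingers (z of step_pulley in the frame of pocket2 between -0.004 and 0.005 m and angle between the z axis of step_pulley and the z axis of pocket2, either way round below 0.14 rad and x of step_pulley in the frame of pocket2 between -0.006 and 0.006 m and y of step_pulley in the frame of pocket2 between -0.006 and 0.006 m and contact force between step_pulley and the fingers above 0.5 N), for 0.1 s.
3. the flywheel is on the floor of the three-stud pocket, square to it, while still held in the fingers (z of flywheel in the frame of pocket3 between -0.004 and 0.005 m and angle between the z axis of flywheel and the z axis of pocket3, either way round below 0.14 rad and x of flywheel in the frame of pocket3 between -0.006 and 0.006 m and y of flywheel in the frame of pocket3 between -0.006 and 0.006 m and contact force between flywheel and the fingers above 0.5 N), for 0.1 s.
At the end, for the whole second after the job is handed in: Gear barrel in the one-stud, stepped pulley in the two-stud, flywheel in the three-stud pocket: underside centre within 6 mm of the pocket centre along each side and 3 mm of the floor, shaft within 0.09 rad of the pocket axis, at rest (z of gear_barrel in the frame of pocket1 between -0.004 and 0.003 m and angle between the z axis of gear_barrel and the z axis of pocket1, either way round below 0.09 rad and x of gear_barrel in the frame of pocket1 between -0.006 and 0.006 m and y of gear_barrel in the frame of pocket1 between -0.006 and 0.006 m and linear speed of each of gear_barrel, step_pulley, flywheel below 0.02 m/s and z of step_pulley in the frame of pocket2 between -0.004 and 0.003 m and angle between the z axis of step_pulley and the z axis of pocket2, either way round below 0.09 rad and x of step_pulley in the frame of pocket2 between -0.006 and 0.006 m and y of step_pulley in the frame of pocket2 between -0.006 and 0.006 m and z of flywheel in the frame of pocket3 between -0.004 and 0.003 m and angle between the z axis of flywheel and the z axis of pocket3, either way round below 0.09 rad and x of flywheel in the frame of pocket3 between -0.006 and 0.006 m and y of flywheel in the frame of pocket3 between -0.006 and 0.006 m); the robot touches nothing.
It fails at once if the brass washer is moved by more than 30 mm (distance of washer from where it was at the start of the episode above 0.03 m).
It fails at once if the black O-ring is moved by more than 30 mm (distance of o_ring from where it was at the start of the episode above 0.03 m).
It fails at once if the oil bottle is moved by more than 30 mm (distance of oil_bottle from where it was at the start of the episode above 0.03 m).
It fails at once if the screwdriver is moved by more than 30 mm (distance of screwdriver from where it was at the start of the episode above 0.03 m).
It also fails if it takes over 67 s, if anything falls off the work surface, if the arm or the gripper's body presses on something with over 40 N, if the wrist force passes 120 N, or if a joint passes its speed limit or range.

## Working session

There is one attempt and no reset: what is moved stays moved. The work goes in short steps, Python scripts to look and compute and a shell command to move; the robot and the scene stay as the last step left them, time stands still between calls to the robot, and variables do not carry over. Pictures are saved under pics/ and viewed, and the job is handed in when it is done.

```bash
mkdir -p pics; ls; python3 - <<'E'
from cell import robot, imaging, job, spotter
import cv2
s=robot.observe()
print(s)
for n in ["scene","top"]:
    im=imaging.grab_frame(n); cv2.imwrite(f"pics/{n}0.png",im[:,:,::-1])
    c=imaging.calibration(n); print(n,c)
    for t in ["gear_barrel","step_pulley","flywheel","rack","washer","o_ring","oil_bottle","screwdriver"]:
        print(n,t,[(round(d['p'],2),[round(float(v)) for v in d['box']]) for d in spotter.find_in(n,t)][:4])
print(robot.observe()['time'])
E
```

```text
pics
{'time': 0.0, 'qpos': array([ 1.11141845e+00,  4.80862982e-01,  1.59683771e+00, -1.35101240e-05,
        1.06511431e+00, -4.65977770e-02]), 'joint_vel': array([ 0.002991  ,  0.00030339, -0.00053183, -0.00011652, -0.000195  ,
       -0.00143851]), 'joint_torque': array([ 8.62983397e-04, -9.50666928e+01, -4.30185556e+01, -2.47179054e-05,
        1.23395506e-02, -3.25622170e-05]), 'tool_pos': array([0.26057165, 0.5950819 , 0.25566564]), 'ee_rot': array([[ 4.01151145e-01, -5.31386424e-04, -9.16011723e-01],
       [ 9.16011062e-01, -1.10087155e-03,  4.01151495e-01],
       [-1.22157770e-03, -9.99999253e-01,  4.51399595e-05]]), 'contact_force': array([ 0.40951859,  0.16940838, -0.79627992]), 'wrist_torque': array([ 0.02673222, -0.0288518 ,  0.00315061]), 'width': 0.08540960869935488}
scene {'fx': 419.19921294492406, 'fy': 419.19921294492406, 'cx': 287.0391020804658, 'cy': 218.07027394310646, 'extrinsics': array([[-0.12376679,  0.99227554, -0.00842799,  0.14535774],
       [ 0.85137872,  0.10182211, -0.51457413, -0.42906526],
       [-0.50974117, -0.0708626 , -0.85740447,  1.18759488],
[... 609 characters left out ...]
.99967558, -0.01071798, -0.06979591],
       [-0.99016557,  0.02436258, -0.13776284,  0.5550724 ],
       [ 0.13797927,  0.00742951, -0.99040725,  0.74360743],
       [ 0.        ,  0.        ,  0.        ,  1.        ]])}
top gear_barrel [(0.89, [282, 169, 305, 191]), (0.55, [326, 156, 349, 180])]
top step_pulley [(0.89, [293, 240, 316, 267]), (0.36, [331, 218, 350, 232])]
top flywheel [(0.88, [365, 225, 390, 249])]
top rack [(0.57, [89, 122, 242, 223])]
top washer [(0.79, [332, 218, 351, 233]), (0.25, [434, 175, 463, 196])]
top o_ring [(0.66, [196, 266, 226, 298])]
top oil_bottle [(0.84, [436, 172, 464, 194]), (0.35, [331, 217, 350, 235])]
top screwdriver [(0.73, [296, 115, 391, 132])]
0.9
```

```bash
python3 - <<'E'
import cv2
a=cv2.imread("pics/scene0.png")[150:330,90:500]; cv2.imwrite("pics/s0c.png",cv2.resize(a,None,fx=1.95,fy=1.95,interpolation=cv2.INTER_CUBIC))
a=cv2.imread("pics/top0.png")[90:310,80:480]; cv2.imwrite("pics/t0c.png",cv2.resize(a,None,fx=2,fy=2,interpolation=cv2.INTER_CUBIC))
E
```

```text
(no output)
```

View pics/s0c.png

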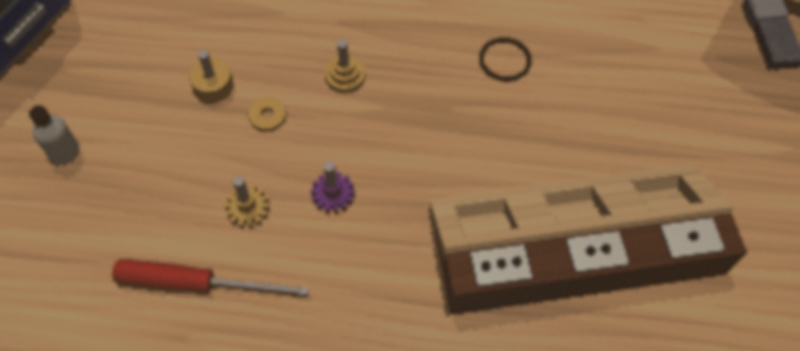

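View pics/t0c.png

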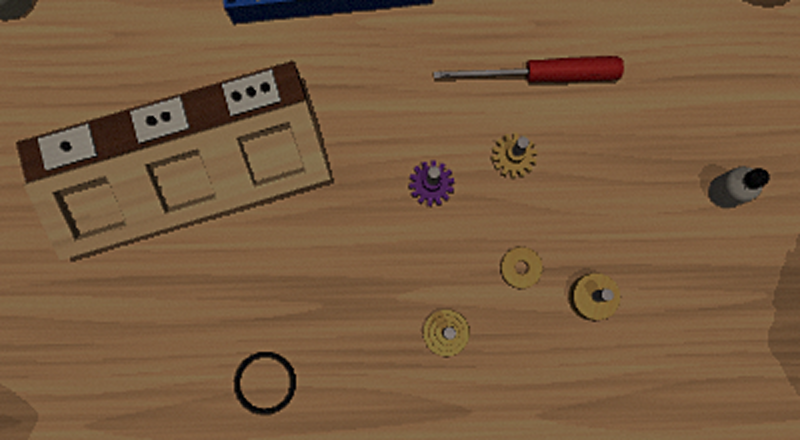

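```bash
python3 - <<'E'
import cv2, numpy as np
def z(src,x0,y0,x1,y1,k,out):
    a=cv2.imread(src)[y0:y1,x0:x1]; a=cv2.resize(a,None,fx=k,fy=k,interpolation=cv2.INTER_CUBIC)
    a=cv2.convertScaleAbs(a,alpha=1.5,beta=20)
    for v in range((x0//10+1)*10,x1,10): cv2.putText(a,str(v),((v-x0)*k-8,8),0,.3,(255,255,255),1); a[::6,(v-x0)*k]=(255,255,0)
    for v in range((y0//10+1)*10,y1,10): cv2.putText(a,str(v),(0,(v-y0)*k),0,.3,(255,255,255),1); a[(v-y0)*k,::6]=(255,255,0)
    cv2.imwrite(out,a)
z("pics/top0.png",85,115,250,225,4,"pics/rt.png")
z("pics/scene0.png",305,230,480,312,4,"pics/rs.png")
E
```

```text
(no output)
```

View pics/rt.png

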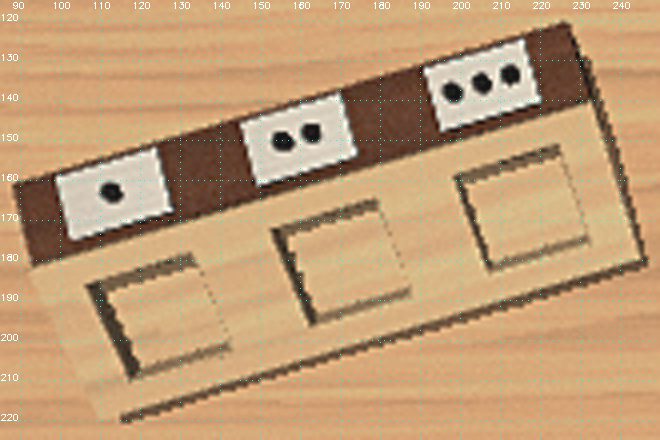

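View pics/rs.png

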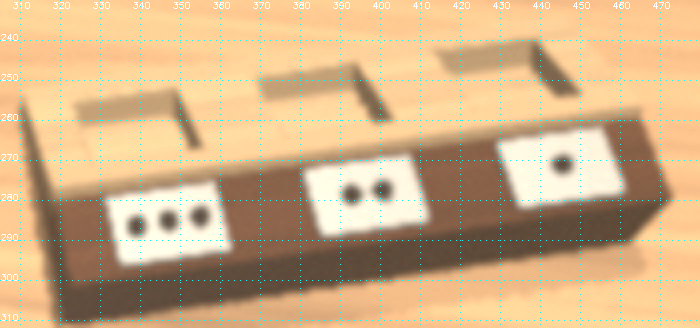

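```bash
cat > h.py <<'E'
import numpy as np, cv2
from scipy.optimize import least_squares
from scipy.spatial.transform import Rotation as R
def proj(c,P):
    P=np.atleast_2d(P); E=c['extrinsics']; q=P@E[:3,:3].T+E[:3,3]
    return np.c_[c['fx']*q[:,0]/q[:,2]+c['cx'], c['fy']*q[:,1]/q[:,2]+c['cy']]
def projw(c,P):
    P=np.atleast_2d(P); E=c['extrinsics']; q=P@E[:3,:3].T+E[:3,3]
    rr=np.hypot(q[:,0],q[:,1]); th=np.arctan2(rr,q[:,2]); 
    return np.c_[c['fx']*th*q[:,0]/rr+c['cx'], c['fy']*th*q[:,1]/rr+c['cy']]
s3,c3=np.sin(np.pi/6),np.cos(np.pi/6)
RP=np.array([[c3,0,-s3],[0,1,0],[s3,0,c3]]) # pocket axes in rack frame
def pock(p,k,loc): # k=0,1,2 for studs 1..3 ; 1-stud is +y here
    x,y,zf,psi=p
    f=np.array([-0.013,[0.095,0,-0.095][k],zf])+RP@np.asarray(loc)
    c,s=np.cos(psi),np.sin(psi)
    return np.array([x+c*f[0]-s*f[1],y+s*f[0]+c*f[1],f[2]])
E
python3 - <<'E'
from h import *
from cell import imaging
ct,cs=imaging.calibration("top"),imaging.calibration("scene")
h=.027
top={0:[(106.5,186.3),(132.8,178.3),(142.8,201.8),(118.5,210)],1:[(153.3,172.3),(179.5,164.5),(187.8,187.8),(163.5,196.5)],2:[(198.8,159),(224.5,151.3),(232.3,174.5),(207.8,182.5)]}
tl=[(h,h),(h,-h),(-h,-h),(-h,h)]
sc={2:[(323.8,255.5),(349,252.5),(355.8,267)],1:[(369.3,249.5),(394,245.8),(403.3,260)],0:[(414,242.8),(439.5,239.5),(450,253.8)]}
sl=[(-h,-h),(-h,h),(h,h)]
def res(p,full=False):
    r=[]
    for k in range(3):
        for l,o in zip(tl,top[k]): r.append(proj(ct,pock(p,k,(*l,.018)))[0]-o)
        for l,o in zip(sl,sc[k]): r.append(proj(cs,pock(p,k,(*l,.018)))[0]-o)
    return np.array(r) if full else np.ravel(r)
s=least_squares(res,[0.65,.3,.03,.2],loss='soft_l1')
print(s.x,s.cost); print(res(s.x,True).round(1))
for k in range(3): print(k+1,pock(s.x,k,(0,0,0)))
np.save("rack.npy",s.x)
E
```

```text
[0.6200058  0.13430001 0.02433145 0.27453449] 3.99007431276756
[[ 0.6 -0.3]
 [ 0.5 -0.1]
 [ 1.   0.3]
 [-0.2 -0.2]
 [-0.3  0.1]
 [-0.6 -0.1]
 [ 1.  -0.1]
 [-0.2 -0.1]
 [-0.4 -0.1]
 [ 0.6  0.8]
 [-0.4 -0.2]
 [-0.4 -0.2]
 [ 0.5 -0.2]
 [ 0.8  0.4]
 [-0.  -0.5]
 [ 0.1 -0.5]
 [ 0.4  0.8]
 [-0.2  0.4]
 [-0.3  0.2]
 [ 0.4 -0.5]
 [ 0.7  0.3]]
1 [0.58173824 0.22221812 0.02433145]
2 [0.60749263 0.13077573 0.02433145]
3 [0.63324702 0.03933334 0.02433145]
```

```bash
python3 - <<'E'
import cv2, numpy as np
def z(src,cx,cy,k=8,w=24):
    x0,y0,x1,y1=cx-w,cy-w,cx+w,cy+w
    a=cv2.imread(src)[y0:y1,x0:x1]; a=cv2.resize(a,None,fx=k,fy=k,interpolation=cv2.INTER_NEAREST)
    a=cv2.convertScaleAbs(a,alpha=1.6,beta=20)
    for v in range((x0//10+1)*10,x1,10): cv2.putText(a,str(v),((v-x0)*k-8,8),0,.35,(255,255,255),1); a[::4,(v-x0)*k]=(255,255,0)
    for v in range((y0//10+1)*10,y1,10): cv2.putText(a,str(v),(0,(v-y0)*k),0,.35,(255,255,255),1); a[(v-y0)*k,::4]=(255,255,0)
    return a[:256*8//k,:]
k=5
T=[z("pics/top0.png",*c,k) for c in [(337,168),(304,253),(377,237)]]
S=[z("pics/scene0.png",*c,k) for c in [(218,250),(268,186),(203,188)]]
cv2.imwrite("pics/parts.png",np.vstack([np.hstack(T),np.hstack(S)]))
E
```

```text
(no output)
```

View pics/parts.png

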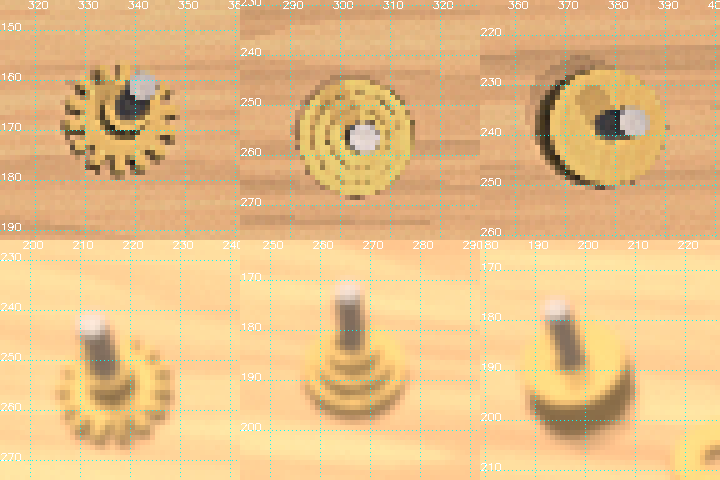

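```bash
python3 - <<'E'
from h import *
from cell import imaging
ct,cs=imaging.calibration("top"),imaging.calibration("scene")
def ray(c,u,z):
    E=c['extrinsics'];Rc=E[:3,:3];o=-Rc.T@E[:3,3]
    d=Rc.T@np.array([(u[0]-c['cx'])/c['fx'],(u[1]-c['cy'])/c['fy'],1]); return (o+d*(z-o[2])/d[2])[:2].round(4)
for n,L in dict(gear=[(ct,(341.1,160.7),.066),(ct,(336.4,167.9),.010),(cs,(211.9,241.9),.066),(cs,(216.5,256.9),.008)],
 pul=[(ct,(304.1,256.1),.066),(ct,(302.4,256.3),.010),(cs,(265.1,171.5),.066)],
 fly=[(ct,(382.9,236.9),.066),(ct,(377.8,238.1),.026),(cs,(193.7,176.9),.066)]).items():
    for c,u,zz in L: print(n,zz,ray(c,u,zz))
p=np.load("rack.npy")
print(R.from_euler('z',p[3]).as_matrix()@RP)
c=imaging.calibration("wrist");print(c)
E
```

```text
gear 0.066 [ 0.6249 -0.2137]
gear 0.01 [ 0.6231 -0.2125]
gear 0.066 [ 0.6251 -0.2175]
gear 0.008 [ 0.6299 -0.2162]
pul 0.066 [ 0.441  -0.1349]
pul 0.01 [ 0.4403 -0.1349]
pul 0.066 [ 0.441  -0.1392]
fly 0.066 [ 0.4738 -0.2865]
fly 0.026 [ 0.4732 -0.2868]
fly 0.066 [ 0.4737 -0.2911]
[[ 0.83359405 -0.27109889 -0.48127575]
 [ 0.23477852  0.9625515  -0.13554944]
 [ 0.5         0.          0.8660254 ]]
{'fx': 325.19226210127806, 'fy': 325.19226210127806, 'cx': 282.20995912323997, 'cy': 212.57743878951845, 'extrinsics': array([[ 4.00838459e-01,  9.16148747e-01, -4.56980963e-05,
        -6.49824510e-01],
       [ 8.65706560e-01, -3.78752391e-01,  3.27259496e-01,
        -4.32263433e-02],
       [ 2.99801069e-01, -1.31217753e-01, -9.44934506e-01,
         3.82378546e-01],
       [ 0.00000000e+00,  0.00000000e+00,  0.00000000e+00,
         1.00000000e+00]])}
```

```bash
cat >> h.py <<'E'
def toolR(az,tilt=None):
    x=np.array([np.cos(az),np.sin(az),0]); y=np.array([0,0,-1.]); return np.c_[x,y,np.cross(x,y)]
def pocketR(p):
    P=R.from_euler('z',p[3]).as_matrix()@RP
    x=P[:,1]; y=-P[:,2]; return np.c_[x,y,np.cross(x,y)]
def rel(s,pos,Rt):
    R0=s['ee_rot']; return ((R0.T@(np.asarray(pos)-s['tool_pos']))*100).round(2), np.degrees(R.from_matrix(R0.T@Rt).as_rotvec()).round(2)
E
python3 - <<'E'
from h import *
from cell import robot,imaging
s=robot.observe()
E=imaging.calibration("wrist")['extrinsics']; o=-E[:3,:3].T@E[:3,3]
print("cam in tool",s['ee_rot'].T@(o-s['tool_pos']), "axis",s['ee_rot'].T@E[2,:3])
print(rel(s,[.625,-.2155,.16],toolR(1.845)))
E
```

```text
cam in tool [-0.00017903 -0.11912776  0.08451849] axis [ 7.90641850e-05  9.44932963e-01 -3.27263945e-01]
(array([-59.66,   9.63, -65.9 ]), array([ -0.  , -39.36,   0.  ]))
```

```bash
python3 -m handwheel '[-59.66,4,-65.9,0,-39.4,0,1, -59.66,4,-65.9,0,-39.4,0,1, -59.66,4,-65.9,0,-39.4,0,1, -59.66,4,-65.9,0,-39.4,0,1, -59.66,4,-65.9,0,-39.4,0,1, -59.66,4,-65.9,0,-39.4,0,1, -59.66,4,-65.9,0,-39.4,0,1, -59.66,4,-65.9,0,-39.4,0,1, -59.66,4,-65.9,0,-39.4,0,1, -59.66,4,-65.9,0,-39.4,0,1, -59.66,4,-65.9,0,-39.4,0,1, -59.66,4,-65.9,0,-39.4,0,1]' 80
python3 - <<'E'
from h import *
from cell import robot
print(rel(robot.observe(),[.625,-.2155,.16],toolR(1.845)))
E
```

```text
time: 2.4
tool_pos: [0.5651, -0.0822, 0.2231]
ee_rot: [[-0.271, 0.001, -0.963], [0.963, -0.0, -0.271], [-0.0, -1.0, -0.001]]
contact_force: [0.7, 0.2, 1.3]
width: 0.0855
(array([-14.45,   6.32,  -2.15]), array([ 0.03,  0.02, -0.01]))
```

```bash
python3 -m handwheel '[-14.45,6.3,-2.15,0,0,0,1, -14.45,6.3,-2.15,0,0,0,1, -14.45,6.3,-2.15,0,0,0,1, -14.45,6.3,-2.15,0,0,0,1, -14.45,6.3,-2.15,0,0,0,1]'
cat > look.py <<'E'
from h import *
from cell import robot,imaging
import sys
def look(out,pts=None,crop=None,k=2):
    c=imaging.calibration("wrist"); im=imaging.grab_frame("wrist")[:,:,::-1].copy()
    cv2.imwrite(out.replace('.png','_raw.png'),im)
    if pts is not None:
        for u in projw(c,pts): cv2.circle(im,(int(round(u[0])),int(round(u[1]))),1,(255,0,255),-1)
    if crop: im=cv2.resize(im[crop[1]:crop[3],crop[0]:crop[2]],None,fx=k,fy=k,interpolation=cv2.INTER_CUBIC)
    cv2.imwrite(out,im); return c
def circ(x,y,z,r,n=24):
    a=np.linspace(0,2*np.pi,n,endpoint=False); return np.c_[x+r*np.cos(a),y+r*np.sin(a),0*a+z]
E
python3 - <<'E'
from look import *
print(robot.observe()['tool_pos'])
p=np.vstack([circ(.625,-.2155,.066,.006,12),circ(.625,-.2155,.01,.024)])
look("pics/w1.png",p)
E
```

```text
time: 3.02
tool_pos: [0.6239, -0.2128, 0.1601]
ee_rot: [[-0.271, -0.0, -0.962], [0.962, 0.0, -0.271], [0.0, -1.0, 0.0]]
contact_force: [0.5, -0.3, -0.6]
width: 0.0854
[ 0.6239297  -0.21280163  0.16007982]
```

View pics/w1.png

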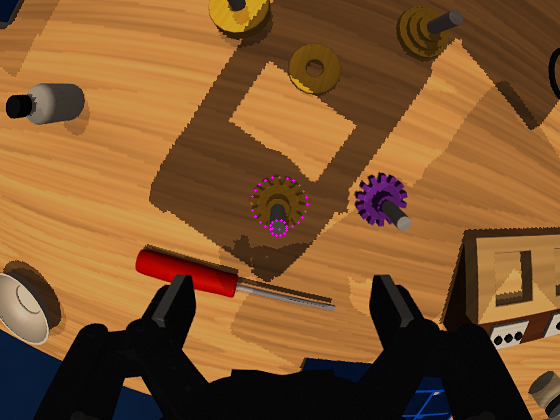

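```bash
python3 - <<'E'
import cv2
a=cv2.imread("pics/w1.png")[165:250,235:325]; cv2.imwrite("pics/w1z.png",cv2.convertScaleAbs(cv2.resize(a,None,fx=6,fy=6,interpolation=cv2.INTER_NEAREST),alpha=1.8,beta=20))
E
```

```text
(no output)
```

View pics/w1z.png

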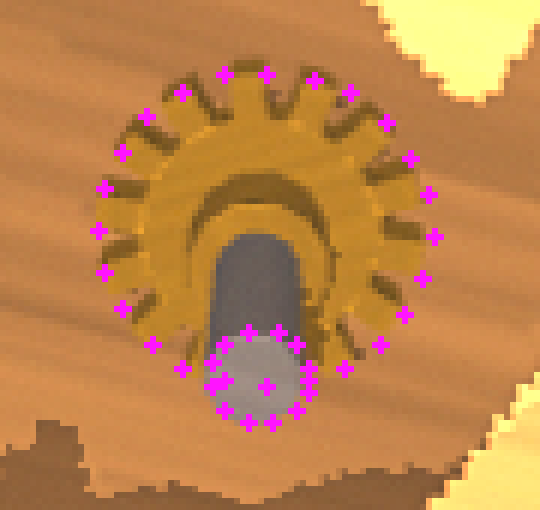

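```bash
python3 - <<'E'
from h import *
from cell import robot
s=robot.observe();print(s['tool_pos']);print(rel(s,[.625,-.216,.055],toolR(1.845)))
E
```

```text
[ 0.62405981 -0.21246498  0.16041943]
(array([-3.700e-01,  1.054e+01,  1.000e-02]), array([0.  , 0.07, 0.01]))
```

```bash
python3 -m handwheel '[-0.37,5,0,0,0,0,0.6, -0.37,9.5,0,0,0,0,0.6, -0.37,9.5,0,0,0,0,0.6, -0.37,9.5,0,0,0,0,0.6]'
python3 - <<'E'
from look import *
s=robot.observe();print(s['tool_pos']);print(rel(s,[.625,-.216,.055],toolR(1.845)))
p=np.vstack([circ(.625,-.216,.066,.006,12)])
look("pics/w2.png",p,(180,160,400,400),2)
E
```

```text
time: 3.58
tool_pos: [0.6262, -0.2166, 0.0669]
ee_rot: [[-0.272, 0.002, -0.962], [0.962, -0.001, -0.272], [-0.001, -1.0, -0.001]]
contact_force: [-0.3, 0.1, 0.3]
width: 0.0511
[ 0.62618163 -0.21656835  0.06693987]
(array([0.09, 1.19, 0.1 ]), array([ 0.08,  0.08, -0.06]))
```

View pics/w2.png

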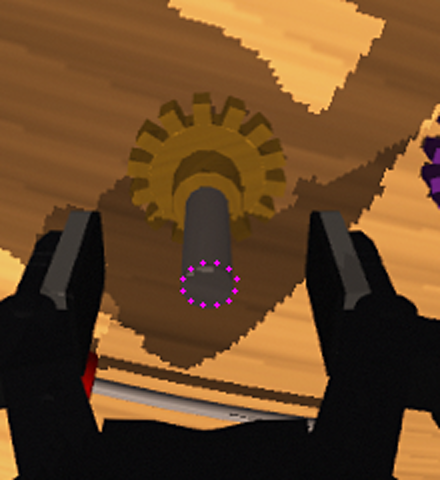

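```bash
python3 -m handwheel '[0.05,1.2,0.1,0,0,0,0.6, 0.05,1.2,0.1,0,0,0,0.6, 0.05,1.2,0.1,0,0,0,0, 0.05,1.2,0.1,0,0,0,0, 0.05,1.2,0.1,0,0,0,0, 0.05,1.2,0.1,0,0,0,0, 0.05,1.2,0.1,0,0,0,0]' 80
python3 - <<'E'
from look import *
s=robot.observe();print(s['tool_pos']);print(rel(s,[.625,-.216,.055],toolR(1.845)))
p=np.vstack([circ(.625,-.216,.066,.006,12)])
look("pics/w3.png",p,(180,160,400,400),2)
E
```

```text
time: 4.5
tool_pos: [0.6243, -0.2167, 0.0533]
ee_rot: [[-0.271, 0.0, -0.962], [0.962, -0.0, -0.271], [-0.0, -1.0, -0.0]]
contact_force: [-1.4, 1.2, 5.8]
width: 0.0099
[ 0.62429017 -0.21671156  0.05334344]
(array([ 0.05, -0.17, -0.09]), array([ 0.01,  0.04, -0.01]))
```

View pics/w3.png

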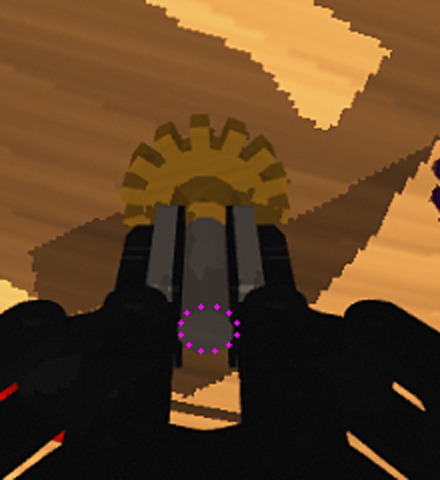

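```bash
python3 -m handwheel '[0,-5,0,0,0,0,0, 0,-10,0,0,0,0,0, 0,-14,0,0,0,0,0, 0,-14,0,0,0,0,0]'
python3 - <<'E'
from h import *
from cell import robot
p=np.load("rack.npy"); s=robot.observe(); print(s['tool_pos'],s['width'],s['qpos'].round(2))
P=pocketR(p)
for h in (.06,.12): t=pock(p,0,(0,0,.0533+h)); print(t,rel(s,t,P))
E
```

```text
time: 5.05
tool_pos: [0.6258, -0.2173, 0.1964]
ee_rot: [[-0.271, 0.005, -0.962], [0.962, -0.002, -0.271], [-0.003, -1.0, -0.004]]
contact_force: [-0.4, 0.6, -2.8]
width: 0.0099
[ 0.62579825 -0.21733544  0.19635436] 0.009923037338724726 [-0.38  0.55  1.63 -0.    0.95 -2.23]
[0.52720969 0.20686037 0.12245213] (array([43.53,  7.25, -1.99]), array([-29.75,   0.07,  -0.18]))
[0.49833315 0.1987274  0.17441365] (array([43.51,  2.04,  0.98]), array([-29.75,   0.07,  -0.18]))
```

```bash
python3 -m handwheel '[43.5,1,1,-30,0,0,0, 43.5,1,1,-30,0,0,0, 43.5,1,1,-30,0,0,0, 43.5,1,1,-30,0,0,0, 43.5,1,1,-30,0,0,0, 43.5,1,1,-30,0,0,0, 43.5,1,1,-30,0,0,0, 43.5,2,1,-30,0,0,0, 43.5,2,1,-30,0,0,0, 43.5,2,1,-30,0,0,0, 43.5,2,1,-30,0,0,0, 43.5,2,1,-30,0,0,0]'
python3 - <<'E'
from look import *
p=np.load("rack.npy"); s=robot.observe(); print(s['tool_pos'],s['width'],s['qpos'].round(2))
P=pocketR(p)
for h in (.04,.03,.12): t=pock(p,0,(0,0,.0533+h)); print(t,rel(s,t,P))
pts=[]
for k in range(3):
  for e in np.linspace(-.027,.027,12):
    for l in [(e,.027),(e,-.027),(.027,e),(-.027,e)]: pts.append(pock(p,k,(*l,.018)))
look("pics/w4.png",np.array(pts))
E
```

```text
time: 6.55
tool_pos: [0.4981, 0.1716, 0.183]
ee_rot: [[-0.265, 0.431, -0.863], [0.964, 0.106, -0.243], [-0.013, -0.896, -0.444]]
contact_force: [-0.1, -0.7, -2.2]
width: 0.01
[0.49807104 0.17160145 0.18297618] 0.009968631119989814 [ 0.29  0.29  2.31 -0.23  0.09 -1.33]
[0.53683521 0.20957136 0.10513162] (array([ 2.74,  9.05, -0.81]), array([-3.65,  0.01, -0.83]))
[0.54164797 0.21092685 0.09647137] (array([ 2.75, 10.05, -0.87]), array([-3.65,  0.01, -0.83]))
[0.49833315 0.1987274  0.17441365] (array([ 2.62,  1.07, -0.3 ]), array([-3.65,  0.01, -0.83]))
```

View pics/w4.png

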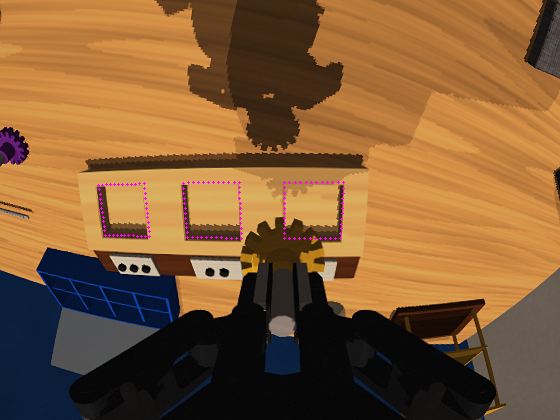

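```bash
python3 - <<'E'
from h import *
from cell import robot
s=robot.observe(); print(repr(s['qpos'].round(4)),s['tool_pos'].round(4))
# data: q2,q3,q5,r,z   (q4~0)
D=[(.48086,1.59684,1.06511,np.hypot(.26057,.59508),.25567),(.55,1.63,.95,np.hypot(.6258,.2173),.1964),(*s['qpos'][[1,2,4]],np.hypot(*s['tool_pos'][:2]),s['tool_pos'][2])]
def f(p,q2,q3,q5):
    a,d,L1,L2,L3=p
    return a+L1*np.sin(q2)+L2*np.sin(q2+q3)+L3*np.sin(q2+q3+q5), d+L1*np.cos(q2)+L2*np.cos(q2+q3)+L3*np.cos(q2+q3+q5)
def res(p):
    r=[]
    for q2,q3,q5,rr,z in D:
        a,b=f(p,q2,q3,q5); r+=[a-rr,b-z]
    return np.r_[r,(p-np.array([0.05,.4,.5,.5,.25]))*.003]
o=least_squares(res,[0,.4,.5,.5,.25]); print(o.x,o.fun.round(4))
E
```

```text
array([ 0.2891,  0.2866,  2.3074, -0.2436,  0.0906, -1.3125]) [0.4979 0.1718 0.1828]
[0.00760721 0.20778893 0.61731851 0.40448248 0.30408706] [-0.0032 -0.001   0.0031  0.0022  0.0002 -0.0011 -0.0001 -0.0006  0.0004
 -0.0003  0.0002]
```

```bash
python3 - <<'E'
from h import *
for prm in ([0.0076,.2078,.6173,.4045,.3041],):
  a,d,L1,L2,L3=prm
  p=np.load("rack.npy")
  for k in range(3):
   for h in (0,.03,.06,.1):
    for tilt in (30,):
     t=pock(p,k,(0,0,.0533+h)); r=np.hypot(t[0],t[1]); T=np.radians(tilt)
     wr,wz=r-L3*np.sin(T)-a, t[2]+L3*np.cos(T)-d
     D=np.hypot(wr,wz); c=(D*D-L1*L1-L2*L2)/(2*L1*L2); q3=np.arccos(c)
     q2=np.arctan2(wr,wz)-np.arctan2(L2*np.sin(q3),L1+L2*np.cos(q3))
     print(k+1,h,"q2 %.2f q3 %.2f q5 %.2f"%(q2,q3,np.pi-T-q2-q3))
E
```

```text
1 0 q2 0.58 q3 2.31 q5 -0.27
1 0.03 q2 0.51 q3 2.33 q5 -0.22
1 0.06 q2 0.45 q3 2.34 q5 -0.17
1 0.1 q2 0.36 q3 2.35 q5 -0.08
2 0 q2 0.57 q3 2.32 q5 -0.27
2 0.03 q2 0.51 q3 2.33 q5 -0.23
2 0.06 q2 0.44 q3 2.34 q5 -0.17
2 0.1 q2 0.35 q3 2.35 q5 -0.09
3 0 q2 0.58 q3 2.29 q5 -0.25
3 0.03 q2 0.52 q3 2.30 q5 -0.20
3 0.06 q2 0.46 q3 2.31 q5 -0.15
3 0.1 q2 0.37 q3 2.32 q5 -0.07
```

```bash
python3 - <<'E'
from h import *
from cell import robot
a,d,L1,L2,L3=[0.0076,.2078,.6173,.4045,.3041]
def ik(r,z,tilt):
     T=np.radians(tilt)
     wr,wz=r-L3*np.sin(T)-a, z+L3*np.cos(T)-d
     D=np.hypot(wr,wz); c=(D*D-L1*L1-L2*L2)/(2*L1*L2); q3=np.arccos(c)
     q2=np.arctan2(wr,wz)-np.arctan2(L2*np.sin(q3),L1+L2*np.cos(q3)); return np.round([q2,q3,np.pi-T-q2-q3],2)
p=np.load("rack.npy")
for k in range(3):
   for h in (0,.1):
    for T in (4,8,12):
     t=pock(p,k,(0,0,.05+h)); print(k+1,h,T,ik(np.hypot(t[0],t[1]),t[2],T))
for x,y in ((.5,-.03),(.441,-.137),(.474,-.289)):
  print(ik(np.hypot(x,y),.055,-24),ik(np.hypot(x,y),.055,-20))
s=robot.observe(); print(rel(s,[.5,-.03,.085],toolR(1.845)))
E
```

```text
1 0 4 [0.61 1.97 0.49]
1 0 8 [0.59 2.02 0.38]
1 0 12 [0.58 2.08 0.27]
1 0.1 4 [0.43 2.01 0.63]
1 0.1 8 [0.41 2.06 0.53]
1 0.1 12 [0.4  2.11 0.42]
2 0 4 [0.61 1.97 0.49]
2 0 8 [0.59 2.03 0.38]
2 0 12 [0.58 2.08 0.27]
2 0.1 4 [0.43 2.01 0.63]
2 0.1 8 [0.41 2.06 0.53]
2 0.1 12 [0.39 2.12 0.42]
3 0 4 [0.62 1.94 0.51]
3 0 8 [0.61 1.99 0.4 ]
3 0 12 [0.59 2.05 0.29]
3 0.1 4 [0.45 1.98 0.64]
3 0.1 8 [0.43 2.03 0.54]
3 0.1 12 [0.41 2.08 0.44]
[0.71 1.87 0.98] [0.68 1.92 0.89]
[0.68 1.97 0.91] [0.65 2.02 0.83]
[0.76 1.73 1.07] [0.73 1.78 0.98]
(array([-19.41,   6.73,   9.01]), array([26.35, -0.34, -0.82]))
```

```bash
python3 -m handwheel '[-19.5,1.8,6.6,26.35,-0.3,-0.8,0, -19.5,1.8,6.6,26.35,-0.3,-0.8,0, -19.5,1.8,6.6,26.35,-0.3,-0.8,0, -19.5,1.8,6.6,26.35,-0.3,-0.8,0, -19.4,6.7,9,26.35,-0.3,-0.8,0, -19.4,6.7,9,26.35,-0.3,-0.8,0, -19.4,6.7,9,26.35,-0.3,-0.8,0]'
python3 - <<'E'
from look import *
s=robot.observe(); print(s['tool_pos'],rel(s,[.5,-.03,.056],toolR(1.845)))
look("pics/w5.png")
s=robot.observe(); print(s['tool_pos'],rel(s,[.5,-.03,.056],toolR(1.845)))
E
```

```text
time: 7.48
tool_pos: [0.5017, -0.0296, 0.0871]
ee_rot: [[-0.273, 0.002, -0.962], [0.962, 0.001, -0.273], [0.001, -1.0, -0.002]]
contact_force: [-0.2, -0.4, -1.9]
width: 0.01
[ 0.50169502 -0.0295929   0.08713958] (array([0.  , 3.11, 0.18]), array([0.1 , 0.15, 0.04]))
[ 0.50233229 -0.02961847  0.08778064] (array([0.03, 3.18, 0.25]), array([ 0.19,  0.16, -0.01]))
```

View pics/w5.png

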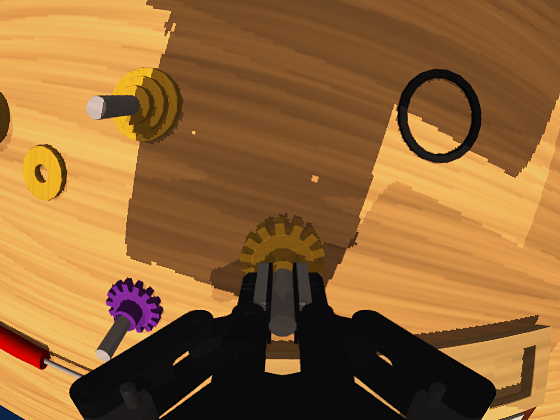

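```bash
python3 -m handwheel '[0,2.5,0,0,0,0,0, 0,3.2,0,0,0,0,0, 0,3.35,0,0,0,0,0, 0,3.4,0,0,0,0,0, 0,3.4,0,0,0,0,0]'
```

```text
time: 8.15
tool_pos: [0.5025, -0.0301, 0.0533]
ee_rot: [[-0.273, 0.003, -0.962], [0.962, 0.0, -0.273], [-0.001, -1.0, -0.003]]
contact_force: [0.1, 2.6, 7.6]
width: 0.0105
```

```bash
python3 -m handwheel '[0,-0.05,0,0,0,0,0.5, 0,-0.1,0,0,0,0,0.5, 0,-0.25,-0.2,10,0,0,0.5, 0,-0.25,-0.2,20,0,0,0.5, 0,-0.25,-0.2,20,0,0,0.5, 0,-0.25,-0.2,20,0,0,0.5]'
python3 - <<'E'
from look import *
s=robot.observe(); print(s['tool_pos'],s['ee_rot']@[0,.006,0]+s['tool_pos'])
look("pics/w6.png",circ(.5025,-.0301,.066,.006,12))
E
```

```text
time: 8.9
tool_pos: [0.5032, -0.0295, 0.0545]
ee_rot: [[-0.273, -0.325, -0.905], [0.962, -0.092, -0.257], [0.0, -0.941, 0.338]]
contact_force: [-0.7, -0.7, -0.2]
width: 0.0424
[ 0.50315594 -0.0294739   0.05446974] [ 0.50120495 -0.0300255   0.04882267]
```

View pics/w6.png

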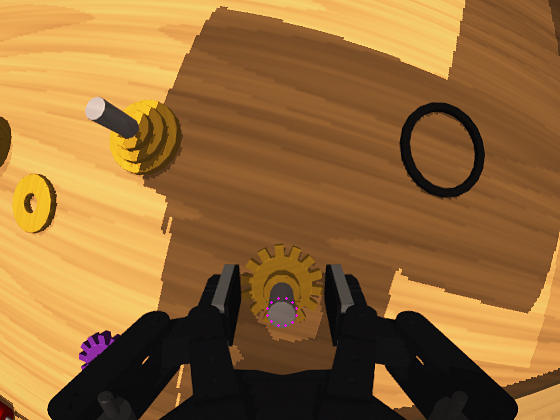

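```bash
python3 -m handwheel '[0,-0.1,0,0,0,0,0, 0,-0.1,0,0,0,0,0, 0,-0.1,0,0,0,0,0, 0,-0.1,0,0,0,0,0, 0,-0.1,0,0,0,0,0]' 100
python3 - <<'E'
from look import *
s=robot.observe(); print(s['tool_pos'],s['ee_rot']@[0,.006,0]+s['tool_pos'],s['ee_rot'])
c=look("pics/w7.png",circ(.5025,-.0301,.066,.006,12),(200,200,360,400),3)
E
```

```text
time: 9.57
tool_pos: [0.5039, -0.0297, 0.0566]
ee_rot: [[-0.272, -0.327, -0.905], [0.962, -0.093, -0.256], [-0.001, -0.941, 0.34]]
contact_force: [-0.8, -0.1, 9.1]
width: 0.009
[ 0.50387392 -0.02971791  0.05662644] [ 0.50191418 -0.03027524  0.05098297] [[-2.72197374e-01 -3.26622963e-01 -9.05111059e-01]
 [ 9.62241307e-01 -9.28895871e-02 -2.55857756e-01]
 [-5.06374297e-04 -9.40579058e-01  3.39574408e-01]]
```

View pics/w7.png

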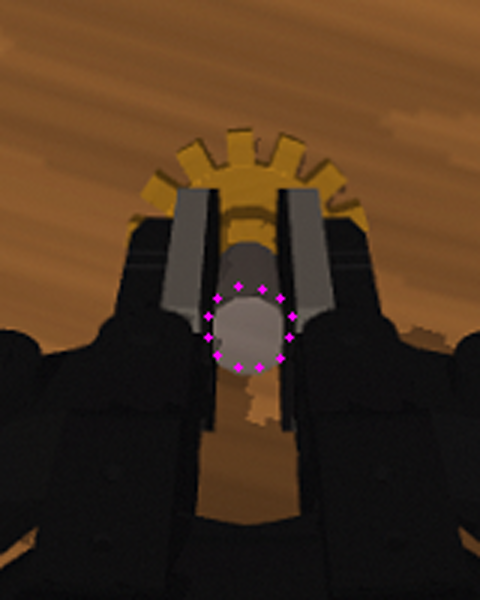

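```bash
cat >> h.py <<'E'
def hold(s,O):
    R0=s['ee_rot']; return R0.T@(np.asarray(O)-s['tool_pos']), R0.T@np.array([0,0,1.])
def place(p,k,H,h=0,dx=0,dy=0):
    o,a=H; P=R.from_euler('z',p[3]).as_matrix()@RP
    # tool frame basis: x, a -> y_p, z_p
    xt=np.array([1.,0,0]); a=a-xt*a[0]; a/=np.linalg.norm(a)
    A=np.c_[np.cross(xt,a),xt,a]; B=P; Rt=B@A.T
    return pock(p,k,(dx,dy,h))-Rt@o, Rt
E
python3 -m handwheel '[0,-3,0,0,0,0,0, 0,-7,0,0,0,0,0, 0,-9,0,0,0,0,0, 0,-9,0,0,0,0,0]' &
wait
python3 - <<'E'
from h import *
from cell import robot
S={'ee_rot':np.array([[-2.72197374e-01,-3.26622963e-01,-9.05111059e-01],[9.62241307e-01,-9.28895871e-02,-2.55857756e-01],[-5.06374297e-04,-9.40579058e-01,3.39574408e-01]]),'tool_pos':np.array([0.50387392,-0.02971791,0.05662644])}
H=hold(S,[.5035,-.0298,0]); np.save("H.npy",np.array(H)); print(H)
p=np.load("rack.npy"); s=robot.observe(); print(s['tool_pos'],s['width'])
for h in (.1,.06): t,Rt=place(p,0,H,h); print(t,rel(s,t,Rt))
E
```

```text
time: 10.12
tool_pos: [0.5345, -0.0212, 0.1416]
ee_rot: [[-0.272, -0.324, -0.906], [0.962, -0.093, -0.256], [-0.001, -0.941, 0.337]]
contact_force: [-0.2, -0.1, -3.0]
width: 0.0093
(array([ 5.14638269e-05,  5.33913998e-02, -1.88694473e-02]), array([-5.06374297e-04, -9.40579058e-01,  3.39574408e-01]))
[ 0.53448085 -0.02120361  0.1416037 ] 0.009326542548797454
[0.50669024 0.20102768 0.16016498] (array([22.14, -2.91, -2.55]), array([-29.85,   0.08,  -0.08]))
[0.52594127 0.20644966 0.12552397] (array([22.14, -0.33, -5.6 ]), array([-29.85,   0.08,  -0.08]))
```

```bash
python3 -m handwheel '[8,-3,-2.5,-10,0,0,0, 22.1,-2.9,-2.55,-29.85,0,0,0, 22.1,-2.9,-2.55,-29.85,0,0,0, 22.1,-2.9,-2.55,-29.85,0,0,0, 22.1,-2.9,-2.55,-29.85,0,0,0, 22.1,-2.9,-2.55,-29.85,0,0,0, 22.1,-2.9,-2.55,-29.85,0,0,0]'
python3 - <<'E'
from look import *
p=np.load("rack.npy"); H=np.load("H.npy"); s=robot.observe(); print(s['tool_pos'],s['width'],s['qpos'].round(2))
for h in (.1,.04): t,Rt=place(p,0,H,h); print(t,rel(s,t,Rt))
pts=[]
for k in range(3):
  for e in np.linspace(-.027,.027,8):
    for l in [(e,.027),(e,-.027),(.027,e),(-.027,e)]: pts.append(pock(p,k,(*l,.018)))
o=s['tool_pos']+s['ee_rot']@H[0]; a=s['ee_rot']@H[1]; P=R.from_euler('z',p[3]).as_matrix()@RP
for th in np.linspace(0,6.28,24): pts.append(o+a*.01+.024*(np.cos(th)*P[:,0]+np.sin(th)*P[:,1]))
look("pics/w8.png",np.array(pts))
E
```

```text
time: 11.0
tool_pos: [0.5059, 0.1996, 0.1586]
ee_rot: [[-0.271, 0.166, -0.948], [0.963, 0.046, -0.267], [-0.001, -0.985, -0.172]]
contact_force: [1.3, -0.2, -1.4]
width: 0.0096
[0.50593141 0.19964422 0.15855638] 0.009605511297810749 [ 0.33  0.4   2.07 -0.02  0.5  -1.5 ]
[0.50669024 0.20102768 0.16016498] (array([ 0.11, -0.14, -0.14]), array([-0.24,  0.01, -0.03]))
[0.53556679 0.20916065 0.10820346] (array([ 0.11,  5.5 , -2.2 ]), array([-0.24,  0.01, -0.03]))
```

View pics/w8.png

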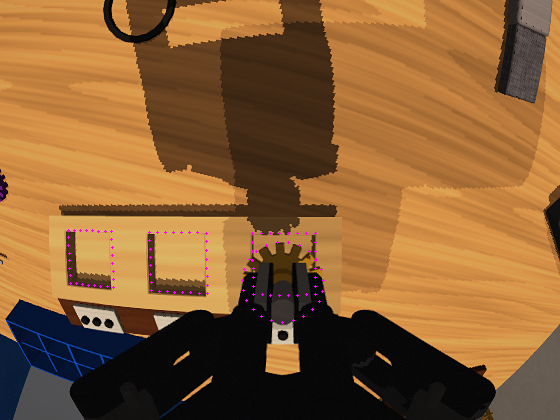

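```bash
python3 - <<'E'
import cv2
a=cv2.imread("pics/w8.png")[205:315,55:335]; cv2.imwrite("pics/w8z.png",cv2.convertScaleAbs(cv2.resize(a[:,:],None,fx=2.85,fy=2.85,interpolation=cv2.INTER_NEAREST),alpha=1.4,beta=30))
a=cv2.imread("pics/w8.png")[220:310,140:330]; cv2.imwrite("pics/w8z2.png",cv2.convertScaleAbs(cv2.resize(a[:,:],None,fx=4,fy=4,interpolation=cv2.INTER_NEAREST),alpha=1.4,beta=30))
E
```

```text
(no output)
```

View pics/w8z2.png

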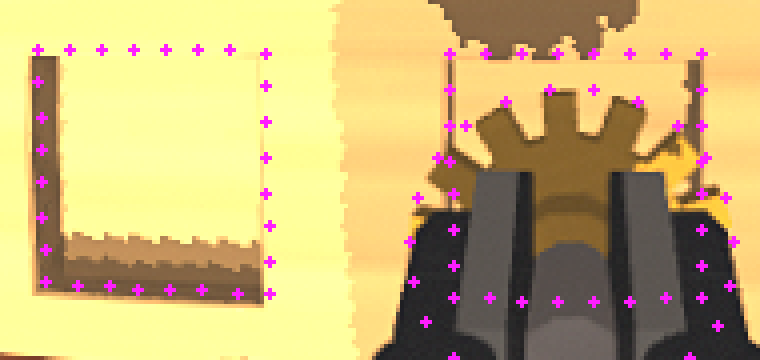

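```bash
python3 - <<'E'
from h import *
from cell import robot
p=np.load("rack.npy"); H=np.load("H.npy"); s=robot.observe(); print(s['tool_pos'])
for h in (.06,.03,.024): t,Rt=place(p,0,H,h,.0015,-.0003); print(t,rel(s,t,Rt))
E
```

```text
[0.5060747  0.19967736 0.15866393]
[0.52727299 0.20651306 0.12627397] (array([ 0.08,  3.57, -1.63]), array([-0.22,  0.  , -0.03]))
[0.54171127 0.21057954 0.10029321] (array([ 0.09,  6.39, -2.66]), array([-0.22,  0.  , -0.03]))
[0.54459892 0.21139284 0.09509705] (array([ 0.09,  6.96, -2.87]), array([-0.22,  0.  , -0.03]))
```

```bash
python3 -m handwheel '[0.1,3.6,-1.63,-0.2,0,0,0, 0.1,5.5,-2.35,-0.2,0,0,0, 0.1,6.4,-2.66,-0.2,0,0,0, 0.1,6.4,-2.66,-0.2,0,0,0, 0.1,6.4,-2.66,-0.2,0,0,0]'
cat > ov.py <<'E'
from look import *
def ov(out,k,H,p,crop=None,kk=3,rz=.01):
    s=robot.observe(); pts=[]
    for e in np.linspace(-.027,.027,10):
        for l in [(e,.027),(e,-.027),(.027,e),(-.027,e)]: pts.append(pock(p,k,(*l,.018)))
    o=s['tool_pos']+s['ee_rot']@H[0]; a=s['ee_rot']@H[1]; P=R.from_euler('z',p[3]).as_matrix()@RP
    for th in np.linspace(0,6.28,24): pts.append(o+a*rz+.024*(np.cos(th)*P[:,0]+np.sin(th)*P[:,1]))
    look(out,np.array(pts),crop,kk)
    im=cv2.imread(out); cv2.imwrite(out,cv2.convertScaleAbs(im,alpha=1.3,beta=30))
    print("part in pocket frame",(P.T@(o-pock(p,k,(0,0,0)))).round(4),"ang",np.degrees(np.arccos(a@P[:,2])).round(2),"force",s['contact_force'].round(1),"w",s['width'].round(4),s['time'])
E
python3 - <<'E'
from ov import *
ov("pics/w9.png",0,np.load("H.npy"),np.load("rack.npy"),(180,200,400,370))
E
```

```text
time: 11.68
tool_pos: [0.5414, 0.2116, 0.1012]
ee_rot: [[-0.272, 0.17, -0.947], [0.962, 0.048, -0.268], [-0.0, -0.984, -0.177]]
contact_force: [-0.0, -0.4, -2.3]
width: 0.0095Traceback (most recent call last):
  File "<stdin>", line 2, in <module>
  File "ov.py", line 10, in ov
    print("part in pocket frame",(P.T@(o-pock(p,k,(0,0,0)))).round(4),"ang",np.degrees(np.arccos(a@P[:,2])).round(2),"force",s['contact_force'].round(1),"w",s['width'].round(4),s['time'])
                                                                                                                                                             ^^^^^^^^^^^^^^^^
AttributeError: 'float' object has no attribute 'round'
```

View pics/w9.png

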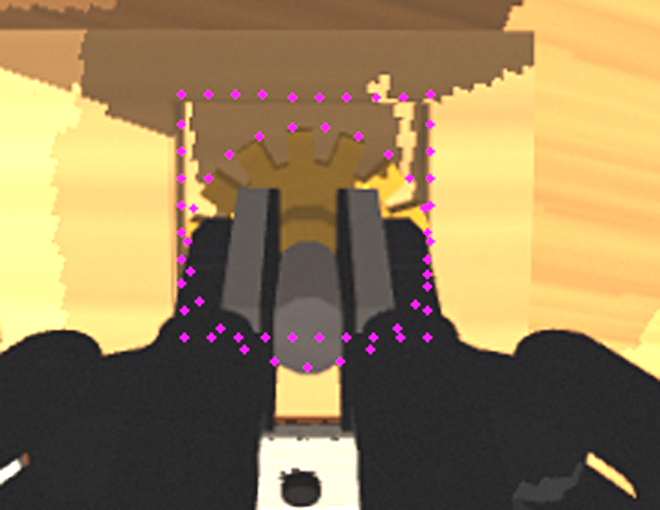

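```bash
sed -i "s/s\['width'\].round(4)/round(s['width'],4)/" ov.py; python3 - <<'E'
from h import *
from cell import robot
p=np.load("rack.npy"); H=np.load("H.npy"); s=robot.observe(); print(s['tool_pos'])
for h in (.012,.0): t,Rt=place(p,0,H,h,.0012,-.0003); print(t,rel(s,t,Rt))
E
```

```text
[0.54148732 0.21169857 0.10135764]
[0.55012415 0.212949   0.08455475] (array([-0.11,  1.81, -0.55]), array([ 0.06,  0.07, -0.01]))
[0.55589946 0.21457559 0.07416244] (array([-0.11,  2.94, -0.96]), array([ 0.06,  0.07, -0.01]))
```

```bash
python3 -m handwheel '[-0.05,1.0,-0.28,0,0,0,0, -0.05,1.8,-0.55,0,0,0,0, -0.05,1.8,-0.55,0,0,0,0, -0.05,1.8,-0.55,0,0,0,0]'
python3 - <<'E'
from ov import *
ov("pics/w10.png",0,np.load("H.npy"),np.load("rack.npy"),(180,200,400,370))
E
```

```text
time: 12.22
tool_pos: [0.5498, 0.2136, 0.0837]
ee_rot: [[-0.272, 0.17, -0.947], [0.962, 0.048, -0.268], [-0.0, -0.984, -0.176]]
contact_force: [0.1, -0.3, -2.1]
width: 0.0095
part in pocket frame [0.0006 0.0005 0.0114] ang 0.05 force [ 0.1 -0.3 -2.1] w 0.0095 12.225
```

View pics/w10.png

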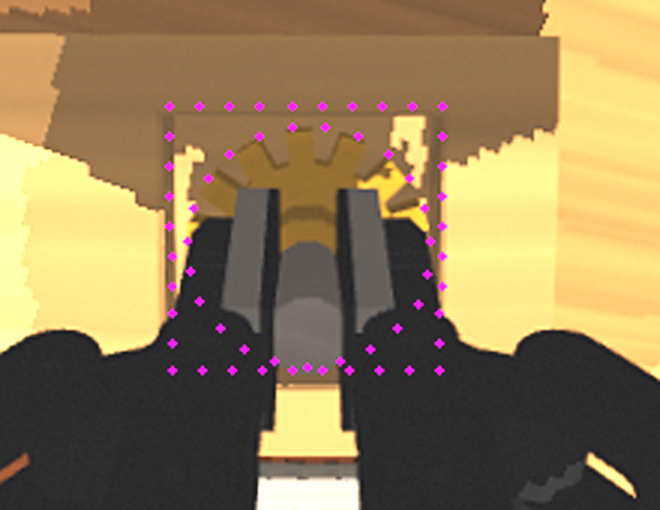

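```bash
python3 - <<'E'
from h import *
from cell import robot
p=np.load("rack.npy"); H=np.load("H.npy"); s=robot.observe()
for h in (.004,.0,-.002): t,Rt=place(p,0,H,h,.0014,-.0002); print(rel(s,t,Rt))
E
```

```text
(array([-0.07,  0.68, -0.31]), array([ 0.01,  0.09, -0.01]))
(array([-0.07,  1.06, -0.45]), array([ 0.01,  0.09, -0.01]))
(array([-0.07,  1.25, -0.52]), array([ 0.01,  0.09, -0.01]))
```

```bash
python3 -m handwheel '[-0.07,0.4,-0.22,0,0,0,0, -0.07,0.7,-0.31,0,0,0,0, -0.07,0.9,-0.38,0,0,0,0, -0.07,0.95,-0.4,0,0,0,0]'
python3 - <<'E'
from ov import *
ov("pics/w11.png",0,np.load("H.npy"),np.load("rack.npy"),(180,200,400,370))
E
```

```text
time: 12.78
tool_pos: [0.5546, 0.2143, 0.0771]
ee_rot: [[-0.273, 0.17, -0.947], [0.962, 0.048, -0.268], [-0.0, -0.984, -0.176]]
contact_force: [-26.3, -7.9, 61.1]
width: 0.0094
part in pocket frame [ 0.0015 -0.0002  0.0032] ang 0.05 force [-26.3  -7.9  61.1] w 0.0094 12.775
```

View pics/w11.png

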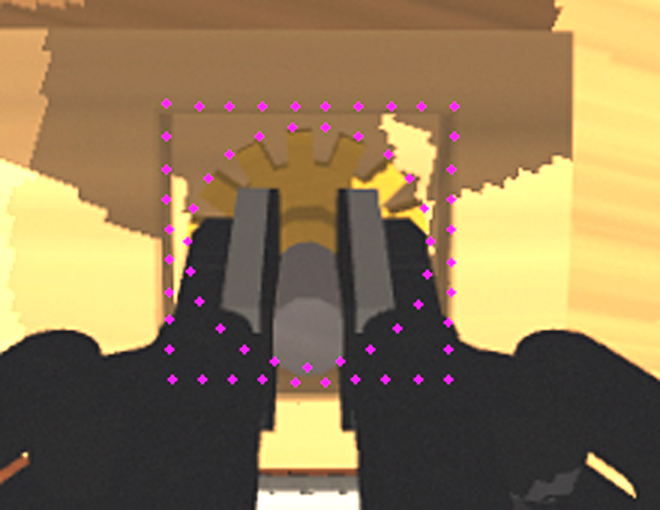

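```bash
python3 -m handwheel '[0,-0.1,0.04,0,0,0,0, 0,-0.16,0.06,0,0,0,0, 0,-0.16,0.06,0,0,0,0]'
python3 - <<'E'
from ov import *
ov("pics/w12.png",0,np.load("H.npy"),np.load("rack.npy"),(180,200,400,370))
E
```

```text
time: 13.2
tool_pos: [0.5545, 0.2143, 0.0773]
ee_rot: [[-0.273, 0.17, -0.947], [0.962, 0.048, -0.268], [-0.0, -0.984, -0.177]]
contact_force: [-7.3, -2.0, 15.0]
width: 0.0093
part in pocket frame [ 0.0016 -0.0002  0.0034] ang 0.06 force [-7.3 -2.  15. ] w 0.0093 13.2
```

```bash
python3 -m handwheel '[0,0,0,0,0,0,0.4, 0,0,0,0,0,0,0.4, 0,0,0,0,0,0,0.4, 0,-1.9,0.7,0,0,0,0.5, 0,-4.7,1.7,0,0,0,0.5, 0,-7.5,2.7,0,0,0,0.5, 0,-7.5,2.7,0,0,0,0.5]'
python3 - <<'E'
from ov import *
ov("pics/w13.png",0,np.load("H.npy"),np.load("rack.npy"))
E
```

```text
time: 14.12
tool_pos: [0.5165, 0.2036, 0.1474]
ee_rot: [[-0.273, 0.172, -0.947], [0.962, 0.048, -0.268], [-0.0, -0.984, -0.179]]
contact_force: [0.8, -0.3, -0.6]
width: 0.0426
part in pocket frame [ 0.0025 -0.0002  0.0838] ang 0.17 force [ 0.8 -0.3 -0.6] w 0.0426 14.125
```

View pics/w13.png

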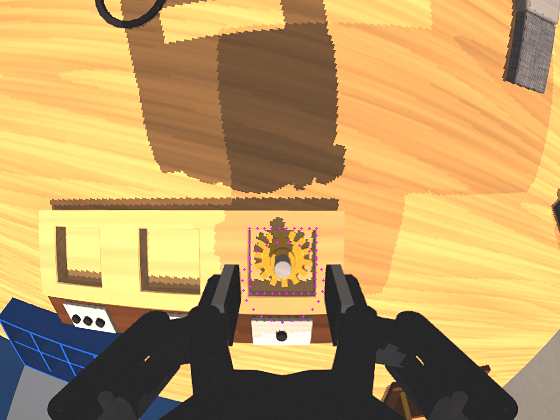

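```bash
python3 - <<'E'
import cv2
a=cv2.imread("pics/w13_raw.png")[205:325,40:340]; a=cv2.convertScaleAbs(a,alpha=1.6,beta=30)
l=cv2.resize(a[0:110,0:170],None,fx=4,fy=4,interpolation=cv2.INTER_NEAREST);r=cv2.resize(a[0:110,195:300],None,fx=5,fy=5,interpolation=cv2.INTER_NEAREST)
cv2.imwrite("pics/z1.png",l);cv2.imwrite("pics/z2.png",r)
E
```

```text
(no output)
```

View pics/z1.png

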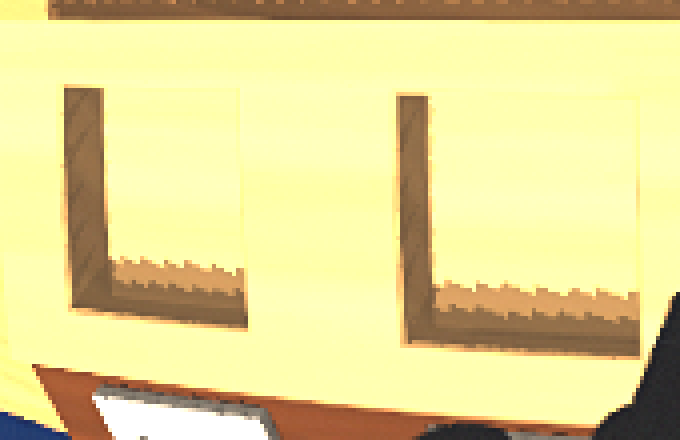

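View pics/z2.png

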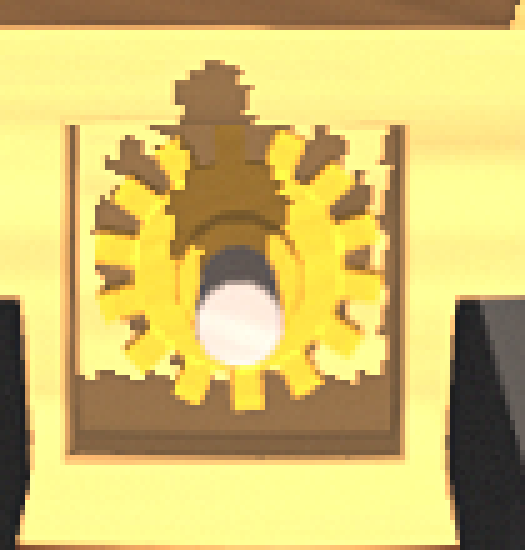

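```bash
python3 - <<'E'
from h import *
from cell import robot,imaging
c=imaging.calibration("wrist"); h=.027
O={2:[(55.5,226.25),(99.25,226.25),(101.25,286.5),(57.25,281.5)],1:[(138.75,228.25),(199.25,228.75),(199.5,293.5),(140.5,290.25)],0:[(247.7,229.5),(315.9,229.5),(315.3,296.1),(247.9,296.1)]}
L=[(-h,-h),(-h,h),(h,h),(h,-h)]
p0=np.load("rack.npy")
def f(p): return np.array([projw(c,pock(p,k,(*l,.018)))[0]-o for k in O for l,o in zip(L,O[k])])
for free in (True,False):
  if free: s=least_squares(lambda p:f(p).ravel(),p0); q=s.x
  else:
    s=least_squares(lambda v:f([v[0],v[1],p0[2]+.0036,v[2]]).ravel(),p0[[0,1,3]]); q=np.array([s.x[0],s.x[1],p0[2]+.0036,s.x[2]])
  print(q,(q-p0).round(4),s.cost); print(f(q).round(1).tolist())
  P=R.from_euler('z',p0[3]).as_matrix()@RP
  for k in range(3): print((P.T@(pock(q,k,(0,0,0))-pock(p0,k,(0,0,0)))).round(4))
np.save("rack2.npy",q)
E
```

```text
[0.61921188 0.13337357 0.02777131 0.27060253] [-0.0008 -0.0009  0.0034 -0.0039] 1.8262106521778374
[[-0.6, -0.5], [-0.1, 0.8], [0.2, 0.0], [0.1, -0.0], [-0.0, -0.3], [-0.8, 0.2], [0.2, 0.3], [0.2, -0.1], [0.6, 0.0], [-0.1, 0.4], [-0.5, -0.3], [0.7, -0.6]]
[ 0.0012 -0.0006  0.0033]
[ 0.0008 -0.0006  0.0035]
[ 0.0005 -0.0006  0.0037]
[0.61909335 0.13339424 0.02793145 0.27074298] [-0.0009 -0.0009  0.0036 -0.0038] 1.8504078020772097
[[-0.7, -0.5], [-0.2, 0.8], [0.1, 0.1], [0.0, -0.0], [-0.1, -0.3], [-0.8, 0.2], [0.2, 0.4], [0.2, -0.1], [0.6, 0.0], [-0.0, 0.3], [-0.4, -0.3], [0.7, -0.5]]
[ 0.0011 -0.0006  0.0035]
[ 0.0008 -0.0006  0.0037]
[ 0.0005 -0.0006  0.0039]
```

```bash
cat >> h.py <<'E'
def pick(x,y,zg=.050,az=1.845,g=20):
    Rt=toolR(az)@R.from_euler('x',g,degrees=True).as_matrix()
    return np.array([x,y,zg])-Rt[:,1]*.006, Rt
E
python3 - <<'E'
from h import *
from cell import robot
s=robot.observe(); print(rel(s,*pick(.441,-.137,.13)))
E
```

```text
(array([-30.71,  -1.84,  16.3 ]), array([ 3.027e+01,  1.000e-01, -3.000e-02]))
```

```bash
python3 -m handwheel '[-30.7,-1.8,16.3,30.3,0.1,0,0.6, -30.7,-1.8,16.3,30.3,0.1,0,0.6, -30.7,-1.8,16.3,30.3,0.1,0,0.6, -30.7,-1.8,16.3,30.3,0.1,0,0.6, -30.7,-1.8,16.3,30.3,0.1,0,0.6, -30.7,-1.8,16.3,30.3,0.1,0,0.6, -30.7,-1.8,16.3,30.3,0.1,0,0.6, -30.7,-1.8,16.3,30.3,0.1,0,0.6]'
python3 - <<'E'
from look import *
s=robot.observe(); print(s['tool_pos'],rel(s,*pick(.441,-.137,.05)))
look("pics/w14.png",np.vstack([circ(.441,-.137,.066,.006,12),circ(.441,-.137,.01,.024)]))
a=cv2.imread("pics/w14.png")[200:360,180:380];cv2.imwrite("pics/w14.png",cv2.convertScaleAbs(cv2.resize(a,None,fx=3.5,fy=3.5,interpolation=cv2.INTER_NEAREST),alpha=1.5,beta=20))
E
```

```text
time: 15.18
tool_pos: [0.4427, -0.1363, 0.1341]
ee_rot: [[-0.27, -0.332, -0.904], [0.963, -0.093, -0.254], [0.0, -0.939, 0.345]]
contact_force: [-0.6, 0.4, -0.3]
width: 0.0514
[ 0.44265124 -0.13628588  0.13411608] (array([-0.02,  7.36, -2.73]), array([-0.16, -0.03,  0.01]))
```

View pics/w14.png

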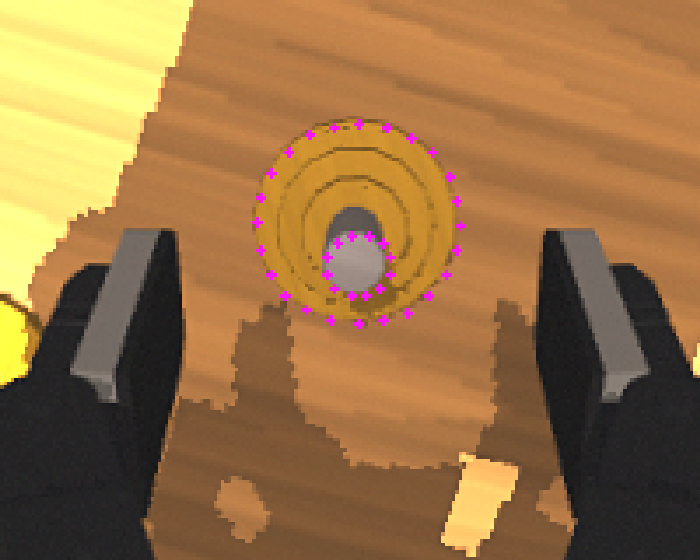

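```bash
python3 -m handwheel '[-0.05,4,-1.5,-0.1,0,0,0.5, -0.05,6.8,-2.5,-0.1,0,0,0.5, -0.05,7.35,-2.73,-0.1,0,0,0.5, -0.05,7.35,-2.73,-0.1,0,0,0.5, -0.05,7.35,-2.73,-0.1,0,0,0, -0.05,7.35,-2.73,-0.1,0,0,0, -0.05,7.35,-2.73,-0.1,0,0,0, -0.05,7.35,-2.73,-0.1,0,0,0, -0.05,7.35,-2.73,-0.1,0,0,0]' 100
python3 - <<'E'
from look import *
s=robot.observe(); print(s['tool_pos'],s['ee_rot']@[0,.006,0]+s['tool_pos'])
O=[.441,-.1374,0]; H=hold(s,O); np.save("H.npy",np.array(H)); print(H)
look("pics/w15.png",circ(.441,-.1374,.066,.006,12),(200,200,360,400),3)
E
```

```text
time: 16.35
tool_pos: [0.4438, -0.1371, 0.0575]
ee_rot: [[-0.271, -0.328, -0.905], [0.963, -0.094, -0.254], [-0.001, -0.94, 0.341]]
contact_force: [1.2, 2.0, 9.1]
width: 0.0098
[ 0.44376516 -0.13707406  0.05751655] [ 0.44179738 -0.13763599  0.05187633]
(array([ 0.00051938,  0.05500505, -0.01703174]), array([-0.00147213, -0.94003652,  0.34107063]))
```

View pics/w15.png

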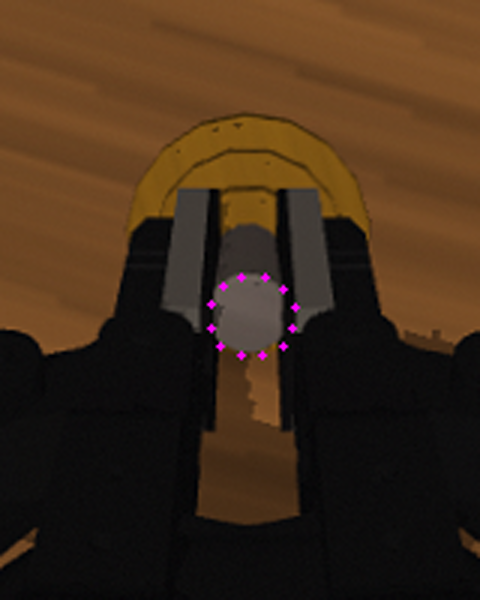

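```bash
python3 -m handwheel '[0,-3,1.1,0,0,0,0, 0,-6.5,2.4,0,0,0,0, 0,-9,3.3,0,0,0,0, 0,-9,3.3,0,0,0,0]'
python3 - <<'E'
from h import *
from cell import robot
H=np.load("H.npy"); H[0,0]=0; H[1,0]=0; np.save("H.npy",H)
p=np.load("rack2.npy"); s=robot.observe(); print(s['tool_pos'],s['width'])
for h in (.08,.04): t,Rt=place(p,1,H,h); print(t,rel(s,t,Rt))
E
```

```text
time: 16.9
tool_pos: [0.444, -0.1373, 0.1543]
ee_rot: [[-0.271, -0.326, -0.906], [0.963, -0.094, -0.254], [-0.003, -0.941, 0.339]]
contact_force: [-0.2, 0.2, -1.8]
width: 0.0094
[ 0.44402334 -0.13726364  0.15426229] 0.00939170105084402
[0.54260862 0.11216528 0.14839875] (array([ 21.34,  -5.01, -15.46]), array([-29.88,   0.18,  -0.17]))
[0.56188006 0.11751423 0.11375773] (array([ 21.35,  -2.43, -18.52]), array([-29.88,   0.18,  -0.17]))
```

```bash
python3 -m handwheel '[21.35,-5,-15.5,-29.9,0.2,-0.2,0, 21.35,-5,-15.5,-29.9,0.2,-0.2,0, 21.35,-5,-15.5,-29.9,0.2,-0.2,0, 21.35,-5,-15.5,-29.9,0.2,-0.2,0, 21.35,-5,-15.5,-29.9,0.2,-0.2,0, 21.35,-5,-15.5,-29.9,0.2,-0.2,0, 21.35,-2.4,-18.5,-29.9,0.2,-0.2,0, 21.35,-2.4,-18.5,-29.9,0.2,-0.2,0, 21.35,-2.4,-18.5,-29.9,0.2,-0.2,0]'
python3 - <<'E'
from ov import *
H=np.load("H.npy");p=np.load("rack2.npy")
ov("pics/w16.png",1,H,p,(180,200,400,370))
s=robot.observe()
for h in (.015,.006,0,-.001): print(h,rel(s,*place(p,1,H,h)))
E
```

```text
time: 18.02
tool_pos: [0.5594, 0.117, 0.1113]
ee_rot: [[-0.266, 0.163, -0.95], [0.964, 0.048, -0.262], [0.003, -0.985, -0.17]]
contact_force: [-0.4, -0.2, -1.1]
width: 0.0093
part in pocket frame [-0.0037  0.0002  0.0392] ang 0.3 force [-0.4 -0.2 -1.1] w 0.0093 18.025
0.015 (array([-0.02,  2.19, -1.11]), array([-0.22, -0.08,  0.14]))
0.006 (array([-0.02,  3.03, -1.42]), array([-0.22, -0.08,  0.14]))
0 (array([-0.02,  3.6 , -1.63]), array([-0.22, -0.08,  0.14]))
-0.001 (array([-0.02,  3.69, -1.66]), array([-0.22, -0.08,  0.14]))
```

View pics/w16.png

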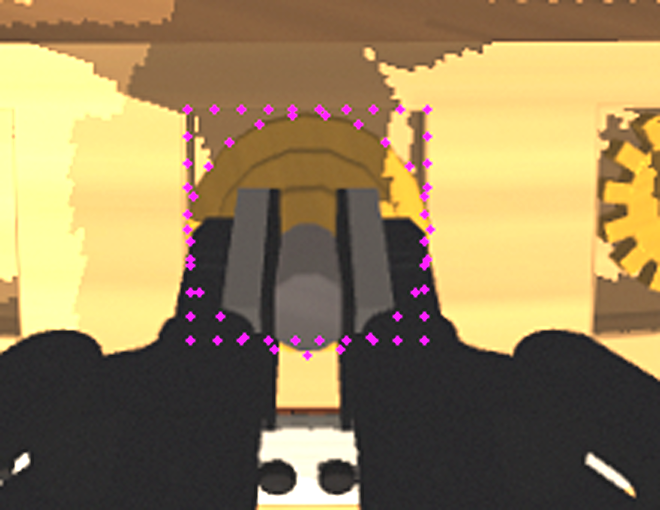

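```bash
python3 -m handwheel '[0,0.6,-0.55,-0.2,0,0.1,0, 0,1.6,-0.9,-0.2,0,0.1,0, 0,2.2,-1.1,-0.2,0,0.1,0, 0,2.2,-1.1,-0.2,0,0.1,0]'
python3 - <<'E'
from ov import *
H=np.load("H.npy");p=np.load("rack2.npy")
ov("pics/w17.png",1,H,p,(180,200,400,370))
s=robot.observe()
for h in (.003,0,-.001): print(h,rel(s,*place(p,1,H,h)))
E
```

```text
time: 18.58
tool_pos: [0.5741, 0.1218, 0.0909]
ee_rot: [[-0.267, 0.167, -0.949], [0.964, 0.047, -0.263], [0.001, -0.985, -0.174]]
contact_force: [0.3, 0.5, -1.8]
width: 0.0094
part in pocket frame [-0.0002  0.0009  0.0137] ang 0.1 force [ 0.3  0.5 -1.8] w 0.0094 18.575
0.003 (array([-0.09,  1.03, -0.38]), array([-0.03, -0.04,  0.05]))
0 (array([-0.09,  1.31, -0.49]), array([-0.03, -0.04,  0.05]))
-0.001 (array([-0.09,  1.41, -0.52]), array([-0.03, -0.04,  0.05]))
```

View pics/w17.png

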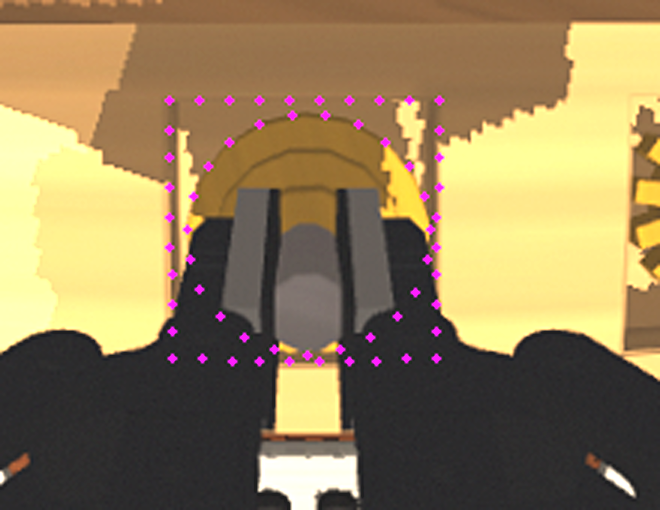

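```bash
python3 -m handwheel '[-0.05,0.5,-0.2,0,0,0,0, -0.05,0.9,-0.34,0,0,0,0, -0.05,1.1,-0.42,0,0,0,0, -0.05,1.2,-0.45,0,0,0,0, -0.05,1.2,-0.45,0,0,0,0]'
python3 - <<'E'
from ov import *
H=np.load("H.npy");p=np.load("rack2.npy")
ov("pics/w18.png",1,H,p,(180,200,400,370))
E
```

```text
time: 19.25
tool_pos: [0.5807, 0.1231, 0.0805]
ee_rot: [[-0.267, 0.168, -0.949], [0.964, 0.047, -0.263], [0.001, -0.985, -0.175]]
contact_force: [0.2, 0.7, -1.6]
width: 0.0095
part in pocket frame [0.0004 0.0004 0.0014] ang 0.09 force [ 0.2  0.7 -1.6] w 0.0095 19.25
```

```bash
python3 -m handwheel '[0,0.1,-0.03,0,0,0,0, 0,0.2,-0.07,0,0,0,0, 0,0.2,-0.07,0,0,0,0]'
python3 - <<'E'
from ov import *
H=np.load("H.npy");p=np.load("rack2.npy")
ov("pics/w18.png",1,H,p,(180,200,400,370))
E
```

```text
time: 19.68
tool_pos: [0.5815, 0.1233, 0.0792]
ee_rot: [[-0.267, 0.168, -0.949], [0.964, 0.047, -0.263], [0.001, -0.985, -0.175]]
contact_force: [-6.9, -2.7, 12.6]
width: 0.0092
part in pocket frame [ 0.0004  0.0003 -0.0001] ang 0.09 force [-6.9 -2.7 12.6] w 0.0092 19.675
```

View pics/w18.png

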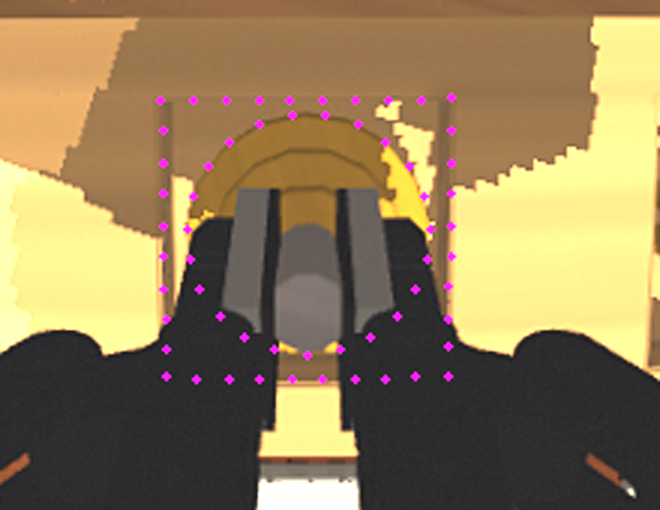

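```bash
python3 -m handwheel '[0,0.05,-0.02,0,0,0,0, 0,0.05,-0.02,0,0,0,0]'; python3 -m handwheel '[0,-0.06,0.02,0,0,0,0, 0,-0.06,0.02,0,0,0,0.4, 0,-0.06,0.02,0,0,0,0.4, 0,-0.06,0.02,0,0,0,0.4, 0,-1.9,0.7,0,0,0,0.5, 0,-4.7,1.7,0,0,0,0.5, 0,-7.5,2.7,0,0,0,0.5, 0,-7.5,2.7,0,0,0,0.5]'
python3 - <<'E'
from ov import *
H=np.load("H.npy");p=np.load("rack2.npy")
ov("pics/w19.png",1,H,p)
s=robot.observe(); print(rel(s,*pick(.4737,-.2888,.13)), s['qpos'].round(2))
E
```

```text
time: 19.98
tool_pos: [0.5815, 0.1233, 0.0792]
ee_rot: [[-0.267, 0.168, -0.949], [0.964, 0.047, -0.263], [0.001, -0.985, -0.175]]
contact_force: [-10.4, -3.5, 24.7]
width: 0.009
time: 20.98
tool_pos: [0.544, 0.1128, 0.1489]
ee_rot: [[-0.267, 0.171, -0.949], [0.964, 0.048, -0.263], [0.001, -0.984, -0.177]]
contact_force: [-0.3, 0.6, -0.2]
width: 0.0427
part in pocket frame [0.0017 0.0002 0.0797] ang 0.17 force [-0.3  0.6 -0.2] w 0.0427 20.975
(array([-36.82,  -1.86,  17.25]), array([30.17, -0.23,  0.06])) [ 0.13  0.43  2.06  0.05  0.48 -1.75]
```

View pics/w19.png

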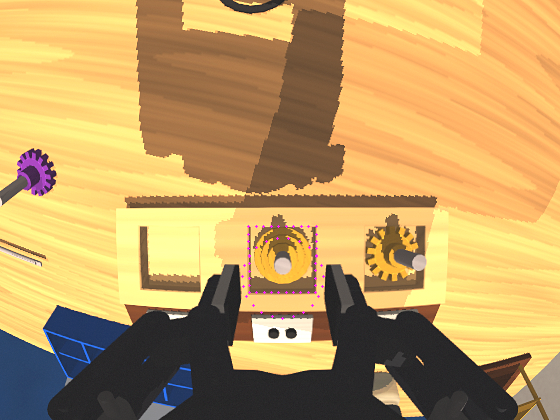

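Gear and pulley both sit flat in the one-stud and two-stud pockets. Next the flywheel.

```bash
python3 -m handwheel '[-36.8,-1.8,17.2,30.2,-0.2,0,0.6, -36.8,-1.8,17.2,30.2,-0.2,0,0.6, -36.8,-1.8,17.2,30.2,-0.2,0,0.6, -36.8,-1.8,17.2,30.2,-0.2,0,0.6, -36.8,-1.8,17.2,30.2,-0.2,0,0.6, -36.8,-1.8,17.2,30.2,-0.2,0,0.6, -36.8,-1.8,17.2,30.2,-0.2,0,0.6, -36.8,-1.8,17.2,30.2,-0.2,0,0.6, -36.8,-1.8,17.2,30.2,-0.2,0,0.6]'
python3 - <<'E'
from look import *
X=(.4737,-.2888)
s=robot.observe(); print(s['tool_pos'],rel(s,*pick(*X,.05)))
look("pics/w20.png",np.vstack([circ(*X,.066,.006,12),circ(*X,.026,.024)]))
a=cv2.imread("pics/w20.png")[200:360,180:380];cv2.imwrite("pics/w20.png",cv2.convertScaleAbs(cv2.resize(a,None,fx=3.5,fy=3.5,interpolation=cv2.INTER_NEAREST),alpha=1.5,beta=20))
E
```

```text
time: 22.15
tool_pos: [0.4757, -0.2874, 0.1338]
ee_rot: [[-0.27, -0.332, -0.904], [0.963, -0.091, -0.254], [0.002, -0.939, 0.345]]
contact_force: [-0.8, -0.2, -0.1]
width: 0.051
[ 0.47574995 -0.28740002  0.13378482] (array([-0.1 ,  7.35, -2.67]), array([-0.17, -0.  ,  0.13]))
```

View pics/w20.png

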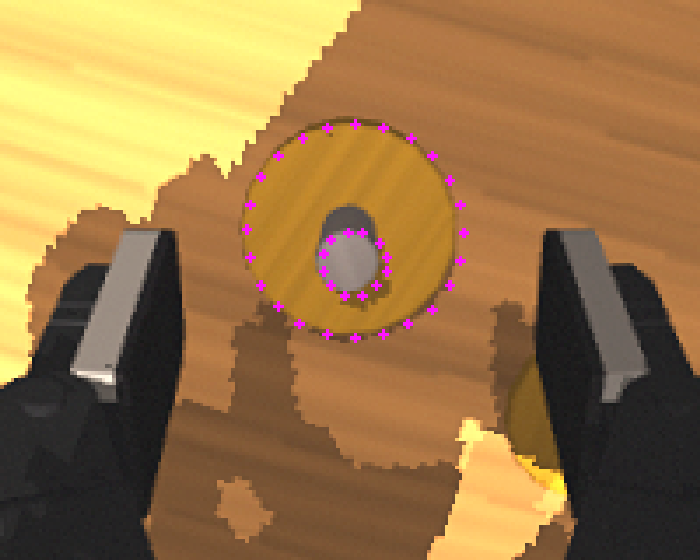

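```bash
python3 -m handwheel '[-0.2,4,-1.4,-0.2,0,0.1,0.5, -0.2,6.8,-2.45,-0.2,0,0.1,0.5, -0.2,7.3,-2.65,-0.2,0,0.1,0.5, -0.2,7.3,-2.65,-0.2,0,0.1,0.5, -0.2,7.3,-2.65,-0.2,0,0.1,0, -0.2,7.3,-2.65,-0.2,0,0.1,0, -0.2,7.3,-2.65,-0.2,0,0.1,0, -0.2,7.3,-2.65,-0.2,0,0.1,0, -0.2,7.3,-2.65,-0.2,0,0.1,0]' 120
python3 - <<'E'
from look import *
s=robot.observe(); print(s['tool_pos'],s['ee_rot']@[0,.006,0]+s['tool_pos'])
O=[.4736,-.2899,0]; H=np.array(hold(s,O)); print(H); H[:,0]=0; np.save("H.npy",H)
look("pics/w21.png",circ(*O[:2],.066,.006,12),(200,200,360,400),3)
E
```

```text
time: 23.32
tool_pos: [0.4768, -0.29, 0.0582]
ee_rot: [[-0.271, -0.327, -0.906], [0.963, -0.093, -0.254], [-0.002, -0.941, 0.34]]
contact_force: [1.6, 3.1, 8.0]
width: 0.0091
[ 0.47675553 -0.29003542  0.05819885] [ 0.47479648 -0.29059611  0.05255547]
[[ 0.00108168  0.05575736 -0.01694192]
 [-0.0016681  -0.94056335  0.3396142 ]]
```

View pics/w21.png

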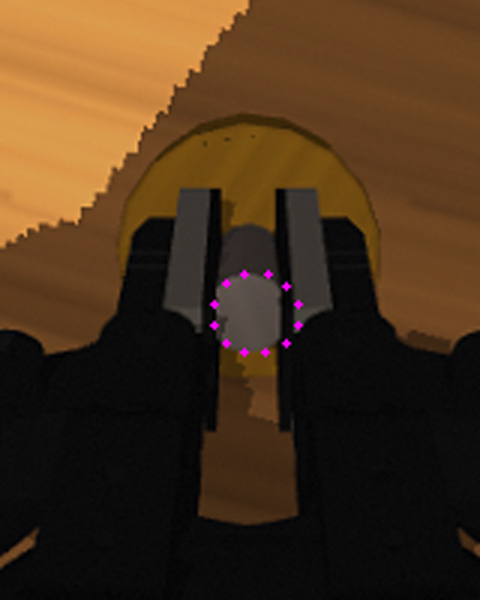

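```bash
python3 -m handwheel '[0,-3,1.1,0,0,0,0, 0,-6.5,2.4,0,0,0,0, 0,-9,3.3,0,0,0,0, 0,-9,3.3,0,0,0,0]'
python3 - <<'E'
from h import *
from cell import robot
H=np.load("H.npy")
p=np.load("rack2.npy"); s=robot.observe(); print(s['tool_pos'],s['width'])
for h in (.08,.04): t,Rt=place(p,2,H,h); print(t,rel(s,t,Rt))
E
```

```text
time: 23.88
tool_pos: [0.4768, -0.2904, 0.1548]
ee_rot: [[-0.271, -0.325, -0.906], [0.963, -0.094, -0.254], [-0.003, -0.941, 0.338]]
contact_force: [0.4, -0.5, -3.8]
width: 0.0088
[ 0.47676774 -0.29038751  0.1548279 ] 0.00880641187224304
[0.56789725 0.0205929  0.1491142 ] (array([ 27.47,  -5.35, -16.34]), array([-29.9 ,   0.18,  -0.2 ]))
[0.5871687  0.02594185 0.11447318] (array([ 27.48,  -2.77, -19.4 ]), array([-29.9 ,   0.18,  -0.2 ]))
```

```bash
python3 -m handwheel '[27.5,-5.35,-16.3,-29.9,0.2,-0.2,0, 27.5,-5.35,-16.3,-29.9,0.2,-0.2,0, 27.5,-5.35,-16.3,-29.9,0.2,-0.2,0, 27.5,-5.35,-16.3,-29.9,0.2,-0.2,0, 27.5,-5.35,-16.3,-29.9,0.2,-0.2,0, 27.5,-5.35,-16.3,-29.9,0.2,-0.2,0, 27.5,-5.35,-16.3,-29.9,0.2,-0.2,0, 27.5,-2.8,-19.4,-29.9,0.2,-0.2,0, 27.5,-2.8,-19.4,-29.9,0.2,-0.2,0, 27.5,-2.8,-19.4,-29.9,0.2,-0.2,0]'
python3 - <<'E'
from ov import *
H=np.load("H.npy");p=np.load("rack2.npy")
ov("pics/w22.png",2,H,p,(180,200,400,370),rz=.026)
s=robot.observe()
for h in (.015,.006,0): print(h,rel(s,*place(p,2,H,h)))
E
```

```text
time: 25.12
tool_pos: [0.5852, 0.0256, 0.1126]
ee_rot: [[-0.266, 0.165, -0.95], [0.964, 0.049, -0.261], [0.003, -0.985, -0.172]]
contact_force: [-0.3, 0.2, -3.8]
width: 0.0087
part in pocket frame [-0.0029  0.0003  0.0394] ang 0.3 force [-0.3  0.2 -3.8] w 0.0087 25.125
0.015 (array([-0.03,  2.25, -1.04]), array([-0.21, -0.11,  0.14]))
0.006 (array([-0.03,  3.09, -1.35]), array([-0.21, -0.11,  0.14]))
0 (array([-0.03,  3.66, -1.56]), array([-0.21, -0.11,  0.14]))
```

View pics/w22.png

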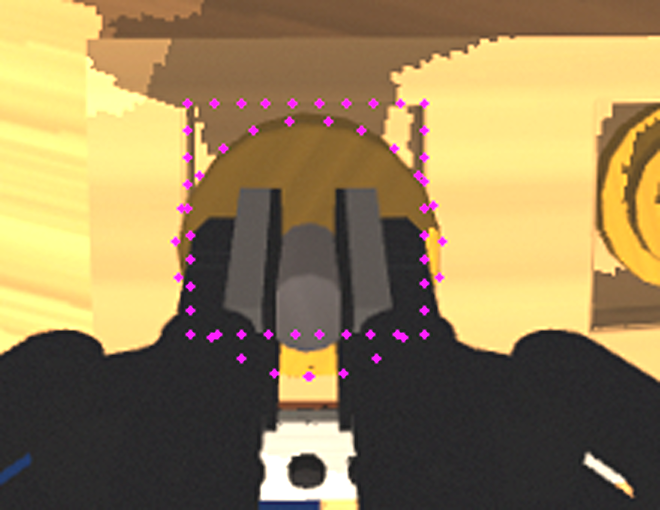

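```bash
python3 -m handwheel '[0,0.6,-0.45,-0.2,-0.1,0.1,0, 0,1.6,-0.8,-0.2,-0.1,0.1,0, 0,2.2,-1.02,-0.2,-0.1,0.1,0, 0,2.2,-1.02,-0.2,-0.1,0.1,0]'
python3 - <<'E'
from ov import *
H=np.load("H.npy");p=np.load("rack2.npy")
ov("pics/w23.png",2,H,p,(180,200,400,370),rz=.026)
s=robot.observe()
for h in (.003,.0015,0,-.001): print(h,rel(s,*place(p,2,H,h)))
E
```

```text
time: 25.68
tool_pos: [0.5992, 0.0307, 0.0924]
ee_rot: [[-0.269, 0.169, -0.948], [0.963, 0.048, -0.264], [0.001, -0.984, -0.176]]
contact_force: [-0.6, -0.3, -4.5]
width: 0.0087
part in pocket frame [0.0001 0.0015 0.0144] ang 0.13 force [-0.6 -0.3 -4.5] w 0.0087 25.675
0.003 (array([-0.14,  1.11, -0.38]), array([-0.02,  0.07,  0.06]))
0.0015 (array([-0.14,  1.25, -0.43]), array([-0.02,  0.07,  0.06]))
0 (array([-0.14,  1.39, -0.48]), array([-0.02,  0.07,  0.06]))
-0.001 (array([-0.14,  1.48, -0.51]), array([-0.02,  0.07,  0.06]))
```

View pics/w23.png

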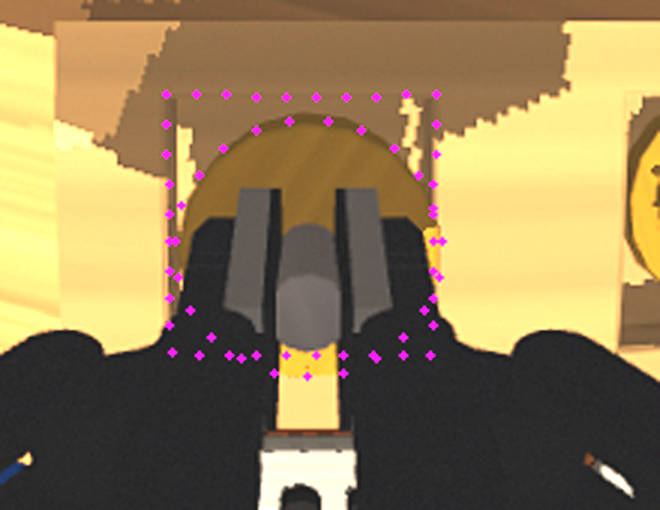

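```bash
python3 -m handwheel '[-0.13,0.3,-0.1,0,0,0,0, -0.13,0.8,-0.28,0,0,0,0, -0.13,1.1,-0.38,0,0,0,0, -0.13,1.25,-0.43,0,0,0,0, -0.13,1.25,-0.43,0,0,0,0]'
python3 - <<'E'
from ov import *
H=np.load("H.npy");p=np.load("rack2.npy")
ov("pics/w24.png",2,H,p,(180,200,400,370),rz=.026)
E
```

```text
time: 26.35
tool_pos: [0.6058, 0.0311, 0.0814]
ee_rot: [[-0.269, 0.17, -0.948], [0.963, 0.048, -0.264], [0.001, -0.984, -0.176]]
contact_force: [0.2, 0.1, -4.3]
width: 0.009
part in pocket frame [0.0002 0.     0.0017] ang 0.12 force [ 0.2  0.1 -4.3] w 0.009 26.35
```

```bash
python3 -m handwheel '[0,0.1,-0.03,0,0,0,0, 0,0.2,-0.07,0,0,0,0, 0,0.22,-0.08,0,0,0,0]'
python3 - <<'E'
from ov import *
H=np.load("H.npy");p=np.load("rack2.npy")
ov("pics/w25.png",2,H,p,(180,200,400,370),rz=.026)
E
```

```text
time: 26.78
tool_pos: [0.6068, 0.0315, 0.0798]
ee_rot: [[-0.269, 0.17, -0.948], [0.963, 0.048, -0.264], [0.001, -0.984, -0.176]]
contact_force: [-5.6, 0.4, 9.9]
width: 0.0088
part in pocket frame [ 0.0003  0.0001 -0.0002] ang 0.12 force [-5.6  0.4  9.9] w 0.0088 26.775
```

View pics/w25.png

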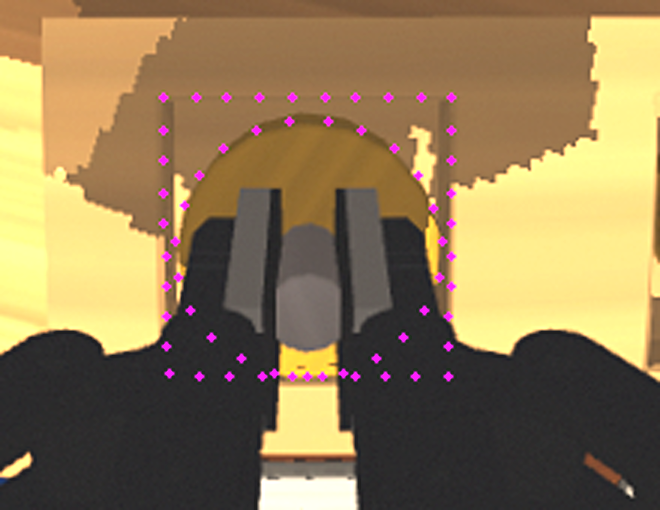

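On the floor (h ≈ 0, normal force of about 15 N). I'll press slightly, hold, then release and retract.

```bash
python3 -m handwheel '[0,0.05,-0.02,0,0,0,0, 0,0.05,-0.02,0,0,0,0]'; python3 -m handwheel '[0,-0.06,0.02,0,0,0,0, 0,-0.06,0.02,0,0,0,0.4, 0,-0.06,0.02,0,0,0,0.4, 0,-0.06,0.02,0,0,0,0.4, 0,-1.9,0.7,0,0,0,0.5, 0,-4.7,1.7,0,0,0,0.5, 0,-7.5,2.7,0,0,0,0.5, 0,-10,3.6,0,0,0,0.5, 0,-12,6,0,0,0,0.5, 0,-12,6,0,0,0,0.5]'
python3 - <<'E'
from look import *
look("pics/w26.png")
s=robot.observe(); print(s['time'],s['contact_force'],s['qpos'].round(2))
im=imaging.grab_frame("top")[:,:,::-1]; cv2.imwrite("pics/top9.png",cv2.resize(im[90:310,80:480],None,fx=2,fy=2))
im=imaging.grab_frame("scene")[:,:,::-1]; cv2.imwrite("pics/scene9.png",cv2.resize(im[150:330,90:500],None,fx=1.95,fy=1.95))
E
```

```text
time: 27.08
tool_pos: [0.6068, 0.0315, 0.0798]
ee_rot: [[-0.269, 0.17, -0.948], [0.963, 0.048, -0.264], [0.001, -0.984, -0.176]]
contact_force: [-10.6, -0.9, 16.8]
width: 0.009
time: 28.32
tool_pos: [0.5286, 0.0095, 0.1885]
ee_rot: [[-0.268, 0.171, -0.948], [0.963, 0.048, -0.264], [0.0, -0.984, -0.178]]
contact_force: [0.4, -0.1, 0.4]
width: 0.0427
28.375 [ 1.76635277  0.39233135 -0.33511052] [-0.08  0.33  2.07  0.11  0.57 -2.01]
```

View pics/w26.png

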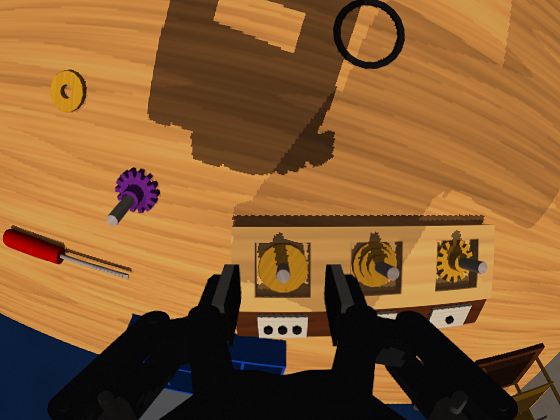

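View pics/scene9.png

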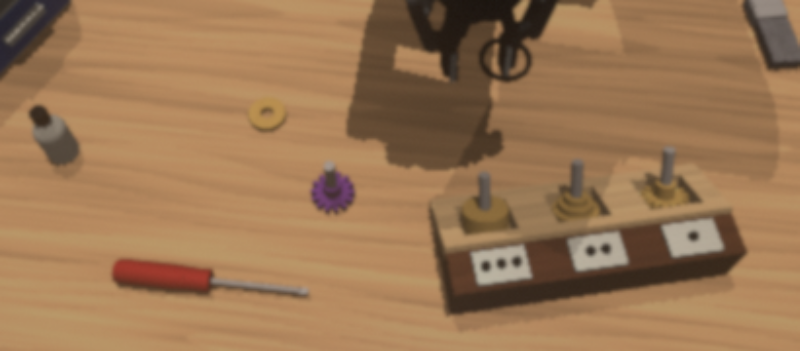

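```bash
python3 - <<'E'
from look import *
p=np.load("rack2.npy"); pts=[]
for k in range(3):
    for th in np.linspace(0,6.28,12,endpoint=False):
        pts.append(pock(p,k,(.006*np.cos(th),.006*np.sin(th),.066)))
    for th in np.linspace(0,6.28,20,endpoint=False):
        pts.append(pock(p,k,(.024*np.cos(th),.024*np.sin(th),.026 if k==2 else .01)))
look("pics/w27.png",np.array(pts),(230,215,500,310),2.9)
E
```

```text
(no output)
```

View pics/w27.png

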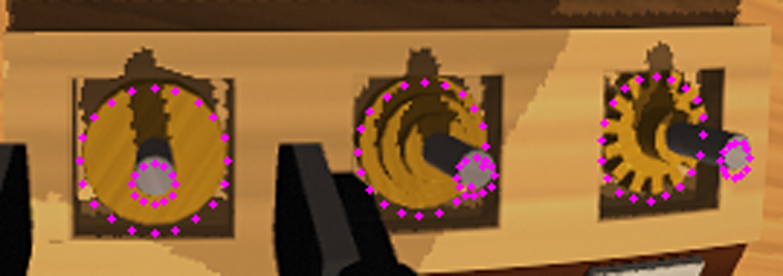

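```bash
python3 -c "
from cell import job,robot
print(job.hand_in(), robot.observe()['time'])"
```

```text
the job is handed in; nothing more can be done
the job is handed in; nothing more can be done
```

I loaded all three brass parts in order and handed the job in: gear barrel in the one-stud pocket, stepped pulley in the two-stud, flywheel in the three-stud. The clock was at about 28.4 s of the 67 s limit. `job.hand_in()` reports no verdict, so what follows rests on my own checks.

- **Placing:** each part touched the pocket floor squarely while still gripped. The floor force was up to 67 N for the gear, about 26 N for the pulley and 20 N for the flywheel. My estimate of each part's angle to the pocket axis was under 0.2°.
- **Last pictures:** all three parts sit flat in their pockets and match the projected outlines to about 1 mm. The exception is the flywheel, which is about 2 mm down-slope, inside the 6 mm tolerance.
- **Bystanders and robot:** the washer, O-ring, bottle, screwdriver and the purple look-alike look unmoved. The gripper was clear of everything at the end.

**What went wrong or disagreed:**
- **Gear regrip:** my first approach to the gear's pocket stopped at the joint 5 limit. I set the gear down once on free bench and gripped it again with the tool tilted 20°, then picked up the other two parts the same way.
- **Rack height:** the fixed cameras put the pocket floors about 3.5 mm too low. The wrist camera and the contact with the floor agreed on the corrected height.

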